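# Turn over a V-block and load it in the sprung drilling clamp

### The arm

A 6-joint arm with a two-finger parallel gripper is mounted at the origin on the work surface. World frame = base frame: x ahead of the robot, y to its left, z up, the work surface at z = 0. Lengths are in mm, angles in rad, forces in N, time in s.
With the tool pointing down it reaches from about 350 to 775 mm from the base axis. Payload 7.3 kg.
Tool frame: the origin (TCP) lies between the finger pads; the fingertips stand 25 mm ahead of it and the grasp point (between the pads) lies 6 mm ahead of it; z points along the fingers, y is the direction in which the jaws open and shut (so a half turn about z gives the same grasp; the last joint's range is limited). The gripper opens to 92 mm and grips with 3 to 60 N. Pads are 19 mm wide; open, the fingers measure 130 mm over their backs; the gripper's body (75 mm by 190 mm) begins 47 mm behind the grasp point.
Start: joints at [-1.275, 0.342, 1.524, -0, 1.275, -0.146], TCP at [224.496, -474.599, 251.741] pointing down, gripper open.
Joint ranges: [-2.53, 2.53], [-0.77, 2.02], [0.04, 2.7], [-1, 4.14], [0.28, 2.66], [-3.11, 3.11]. Speed limits (rad/s): [2.57, 2.57, 3.14, 3.14, 3.14, 3.14].

### API

Orientations are given as [roll, pitch, yaw] about the fixed x, y, z axes, in that order (R = Rz(yaw) Ry(pitch) Rx(roll)).
In Python, from plant import get_obs, capture, calibration, close_job gives the robot as it stands. The module is installed in compiled form; this text tells all that it offers.
- The arm moves only by the shell command python3 -m jog 'ROWS'. ROWS is JSON, one flat list of numbers, 5 for each row, row after row: the closure, from 0 (fully open) to 1 (shut), then the shift along the tool's x, y, z in mm, then the turn about the tool's z in degrees. In form: [fingers, tx, ty, tz, yaw, fingers, tx, ty, tz, yaw, ...]. A call has 1 to 5 rows; each row shifts and turns the pose as measured when the row begins, along the tool's axes as they then stand; what a row does not reach is not made up. A row lasts 1/10 s, in which the tool goes at most 50 mm and 8.59 degrees, less where a joint would pass 70% of its speed; a pose out of reach is approached as far as the arm can. A call is refused whole if a number of a shift passes 50 or a number of a turn 8.59, either way. A call with a gripper value outside its range is refused whole. The fingers move at their own pace and stop on an object; the grip force is fixed at half the most. Time passes only in rows, so rows that do not move let the fingers close. It gives the time, the measured TCP pose, the force and the opening at its end, in the units of the state.
- get_obs(): the state, without advancing time (a new reading comes with each control period).
- capture(name): name is "side" or "top"; returns (picture, depth): 400x640x3 uint8, red, green, blue; 400x640 float32, mm along the optical axis (not along the pixel's ray), 0 where there is no reading.
- calibration(name): a dict with "fovy" (degrees; the focal length in pixels is half the picture's height over the tangent of half this angle, whatever the lens; pixels are square), "cx", "cy" (the principal point, pixels), "k1" (the pictures are not rectified: a ray, as slopes to the right and down, at radius r is drawn at 1 + k1 r^2 times it, then the intrinsics apply), "R" (3x3) and "t" (3): a world point X has camera coordinates R X + t. Camera axes: x right, y down, z forward; pixel columns grow to the right and rows downward; lengths in mm; the calibration is good to about 2 mm. A picture is of the moment at which its call begins. calibration takes no time and is no camera call.
- close_job(): hands the job in, once; it reports no verdict.
The state is a dict: "time": time; "joint_positions": joint angles; "dq": joint speeds; "tau": joint torques, N m; "tool_pos": TCP position; "tcp_rot": TCP orientation; "contact_force": force on the tool from outside, world axes, zero at the start; "moment": the same for the moment, N m; "grip_width": finger opening in mm.
Only numpy, scipy, OpenCV 4.12 (cv2) and the standard library are available. Lean on these libraries where they do the work, as an engineer would, in place of code of your own. Each camera call takes 0.05 s, during which the arm holds its last target.

### The job

One of the two V-blocks on the bench lies upside down, with its V-groove facing the bench. Turn that block over so that its groove faces up, then use it to press back the sprung jaw of the drilling clamp and lower it flat onto the clamp's bed, lengthwise and centred across the bed, so that the jaw holds its end hard against the fixed stop. Let go, and leave the other V-block and everything else on the bench where they are.

Things in the scene. Friction and masses are not known exactly. Their poses are not given: they have to be found in the camera images.
- vblock: Aluminium V-block to load, 100 x 50 x 40 mm, 0.4 to 0.6 kg; starts groove down (z down). A 90 degree V-groove, 32 mm wide, 16 mm deep, runs the length of one 100 x 50 face; all other faces are flat; grip it across the 50 mm. Origin at the centre of its outline, x along the length, y across, z out of the grooved face. Stands safely on any face or end.
- twin: The other V-block, same size, shape, metal and axes as the first, lying the right way up (groove up, z up). Leave it alone.
- clamp: Fixed dark steel clamp. Origin on the bench under the block's place; z up, x from the sprung jaw to the fixed stop. Bed 60 mm wide, top 15 mm above the bench, x -140 to 75 mm. Stop: face at x = +50, 22 thick, top 29 mm above the bench. Rear post behind the jaw at x = -139 to -121, 45 high. Bolted ears to y = +-49 at x = -85 and 35, 13 high. No side walls.
- seat (a point): Point on top of the clamp's bed (15 mm above the bench) where the middle of the block's underside belongs, mid-width and 50 mm from the stop's face. Axes as the clamp's.
- jaw_face (a point): Middle of the top edge of the sprung jaw's face towards the stop; moves with the jaw. It is 60 mm above the bench, so the jaw stands 45 mm above the bed and 31 mm higher than the stop. The jaw is a bright steel plate, 60 mm wide, 18 mm thick; its face is polished, so the block slides down it easily.
- jaw (a joint): How far the jaw is pressed back, away from the stop (clamp's -x), in m. 0 at rest: gap to the stop 88 mm, 12 mm too short for the block. Up to 0.035 (gap 123 mm). The spring pushes towards the stop with 5 N at rest, 8 N at 0.012, 13.8 N fully back; it closes by itself when let go. 0.012 with the block in place.
- tin: A closed tin, 70 mm across, 70 mm high, standing; bystander. Origin under its middle, z up.
- screwdriver: A screwdriver lying on the bench; bystander.
- bitstand: A wooden stand, 60 x 130 x 35 mm, with six upright drill bits up to 65 mm long, fixed; bystander. Origin under its middle.
There are look-alikes about, which are no part of the job. Several things have the shape of the clamp; the one meant has the colours described above.

How it is judged (in metres and radians):
On the way, in this order (a step that is already met when the one before it is completed fails the run):
1. the block is turned over, its groove facing up (angle between vblock's own z axis and vertical below 0.15 rad), for 0.1 s.
2. the sprung jaw is pressed back by more than 10 mm with the block in the clamp area, groove up (angle between vblock's own z axis and vertical below 0.15 rad and value of joint jaw above 0.01 m and horizontal distance between vblock and seat below 0.06 m), for 0.05 s.
At the end, for the whole second after the job is handed in: The V-block lies at rest flat on the bed, groove up (within 3 degrees), in line with the clamp (4 degrees), against the fixed stop (3 mm), centred across the bed (7 mm), the jaw pressing its other end (over 2 N, 8 to 16 mm back); the twin is where it was (20 mm) (angle between vblock's own z axis and vertical below 0.06 rad and angle between the x axis of vblock and the x axis of clamp, either way round below 0.07 rad and x of vblock in the frame of seat between -0.003 and 0.004 m and y of vblock in the frame of seat between -0.007 and 0.007 m and z of vblock in the frame of seat between 0.017 and 0.023 m and value of joint jaw between 0.008 and 0.016 m and contact force between jaw and vblock above 2 N and linear speed of vblock below 0.01 m/s and distance of twin from where it was at the start of the episode below 0.02 m); the robot touches nothing.
It fails at once if the other V-block has been moved by more than 20 mm or tipped (distance of twin from where it was at the start of the episode above 0.02 m or angle between twin's own z axis and vertical above 0.3 rad).
It fails at once if the tin has been moved by more than 20 mm or tipped (distance of tin from where it was at the start of the episode above 0.02 m or angle between tin's own z axis and vertical above 0.3 rad).
It fails at once if the screwdriver has been moved by more than 20 mm (distance of screwdriver from where it was at the start of the episode above 0.02 m).
It also fails if it takes over 72 s, if anything falls off the work surface, if the arm or the gripper's body presses on something with over 40 N, if the wrist force passes 120 N, or if a joint passes its speed limit or range.

## Working session

There is one attempt and no reset: what is moved stays moved. The work goes in short steps, Python scripts to look and compute and a shell command to move; the robot and the scene stay as the last step left them, time stands still between calls to the robot, and variables do not carry over. Pictures are saved under pics/ and viewed, and the job is handed in when it is done.

```bash
mkdir -p pics; ls; python3 - <<'E'
from plant import *
import cv2,numpy as np
print(get_obs())
for n in ("top","side"):
    p,d=capture(n); cv2.imwrite(f"pics/{n}0.png",p[:,:,::-1]); np.save(f"{n}0.npy",d)
    print(n,calibration(n))
E
```

```text
pics
{'time': 0.0, 'joint_positions': array([-1.27499893e+00,  3.42706354e-01,  1.52499895e+00, -7.83772917e-06,
        1.27540815e+00, -1.46010901e-01]), 'dq': array([-0.00108195,  0.00017812, -0.00027714, -0.00069209,  0.00022495,
        0.00068346]), 'tau': array([ 6.16506495e-04, -4.31245852e+01, -2.44224644e+01,  7.17214379e-02,
        5.58446324e-02, -1.31451679e-04]), 'tool_pos': array([ 224.38222628, -474.23060751,  251.0597416 ]), 'tcp_rot': array([-3.14008695e+00, -2.13849362e-04,  4.41810420e-01]), 'contact_force': array([-0.34329919,  0.11248683,  0.10888078]), 'moment': array([0.00894513, 0.02446972, 0.00263328]), 'grip_width': 91.96772969982004}
top {'fovy': 56.56779421415648, 'cx': 323.1643960118123, 'cy': 194.3943075504679, 'k1': -0.0500869762643875, 'R': array([[ 0.01314454, -0.9998138 ,  0.01412743],
       [-0.98472737, -0.01539665, -0.17342129],
       [ 0.17360651, -0.01163212, -0.9847464 ]]), 't': array([ 32.41279508, 590.4488517 , 962.83930453])}
side {'fovy': 48.97193011570705, 'cx': 323.72990789333625, 'cy': 202.8116852851303, 'k1': -0.1178169803456822, 'R': array([[-9.89913787e-01, -1.41669126e-01, -7.43568956e-04],
       [-1.05074354e-01,  7.37707893e-01, -6.66893129e-01],
       [ 9.50267034e-02, -6.60088573e-01, -7.45153006e-01]]), 't': array([ 591.06808348,   84.64322846, 1172.44256144])}
```

View pics/top0.png

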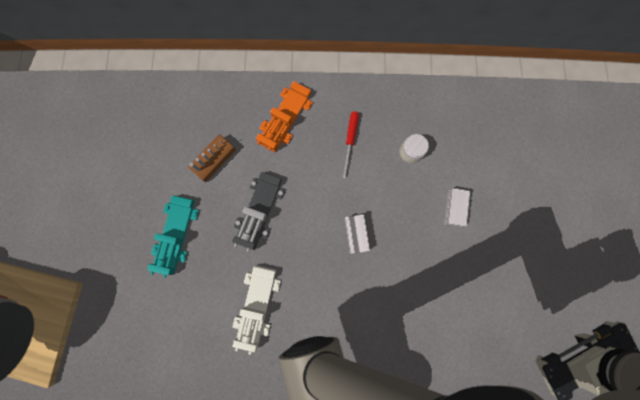

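View pics/side0.png

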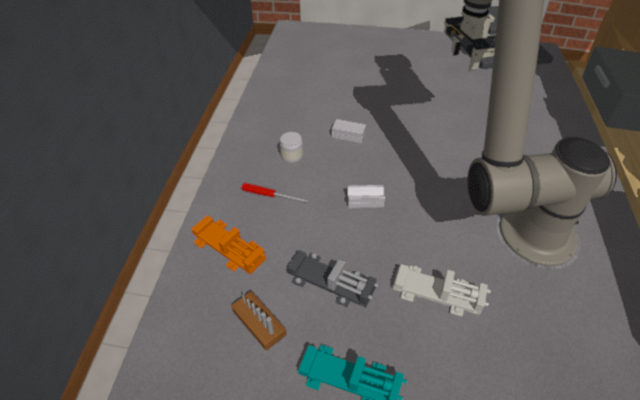

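The black/grey clamp at top (258,210) has the described colours. The orange, teal and white ones are look-alikes. At (357,233) a groove is visible, so that is the twin. At (459,206) the top looks plain, so that should be the upside-down block. I'll confirm both in crops and measure.

```bash
cat > h.py <<'E'
import numpy as np,cv2
from plant import *
def cam(n):
    c=calibration(n); f=200/np.tan(np.radians(c["fovy"])/2)
    K=np.array([[f,0,c["cx"]],[0,f,c["cy"]],[0,0,1]]); return K,np.array([c["k1"],0,0,0.]),np.array(c["R"]),np.array(c["t"])
def ray(n,uv):
    K,D,R,t=cam(n); p=cv2.undistortPoints(np.array(uv,float).reshape(-1,1,2),K,D)[:,0]
    # division by (1+k1 r^2) is what undistortPoints inverts
    d=np.c_[p,np.ones(len(p))]@R; return -R.T@t,d
def at_z(n,uv,z):
    o,d=ray(n,uv); return o+d*((z-o[2])/d[:,2])[:,None]
def cloud(n,d):
    K,D,R,t=cam(n); v,u=np.mgrid[:400,:640]; 
    p=cv2.undistortPoints(np.c_[u.ravel(),v.ravel()].astype(float).reshape(-1,1,2),K,D)[:,0]
    P=np.c_[p,np.ones(len(p))]*d.reshape(-1,1); return ((P-t)@R).reshape(400,640,3)
def proj(n,X):
    K,D,R,t=cam(n); return cv2.projectPoints(np.array(X,float).reshape(-1,1,3),cv2.Rodrigues(R)[0],t,K,D)[0][:,0]
def crop(img,x0,y0,w,h,s,f):
    c=cv2.resize(img[y0:y0+h,x0:x0+w],None,fx=s,fy=s,interpolation=cv2.INTER_CUBIC)
    cv2.imwrite(f,c)
E
python3 - <<'E'
from h import *
t=cv2.imread("pics/top0.png");s=cv2.imread("pics/side0.png")
a=lambda i,x,y,w,h:cv2.resize(i[y:y+h,x:x+w],(400,300),interpolation=cv2.INTER_CUBIC)
cv2.imwrite("pics/c1.png",np.vstack([np.hstack([a(t,340,170,160,120),a(t,210,150,120,90)*1]),np.hstack([a(s,310,105,120,90),a(s,270,225,160,120)])]))
d=np.load("top0.npy");C=cloud("top",d);np.save("c0.npy",C)
Z=np.where(d>0,C[:,:,2],0)
print(Z[206,440:480].round(0)); print(Z[233,340:375].round()); print(Z[300:303,400:403])
E
```

```text
[ 5.  1. -0.  0.  3. -1.  3. 17. 24. 25. 40. 38. 41. 41. 41. 40. 44. 39.
 41. 40. 46. 39. 41. 42. 46. 42. 42. 41. 38.  2.  4. -1.  3. -3.  2.  1.
 -0.  3.  0.  0.]
[-3.  0.  1. -0.  2.  2. -0. 10. 40. 38. 41. 44. 39. 35. 29. 31. 24. 30.
 29. 30. 31. 38. 39. 43. 41. 43. 43. -1.  3.  2. -0.  3. -0.  2.  3.]
[[ 0.17850825  0.23880654  1.27021402]
 [ 3.50433495  3.70788783  3.21060382]
 [ 1.68565199  0.97450736 -4.1572072 ]]
```

View pics/c1.png

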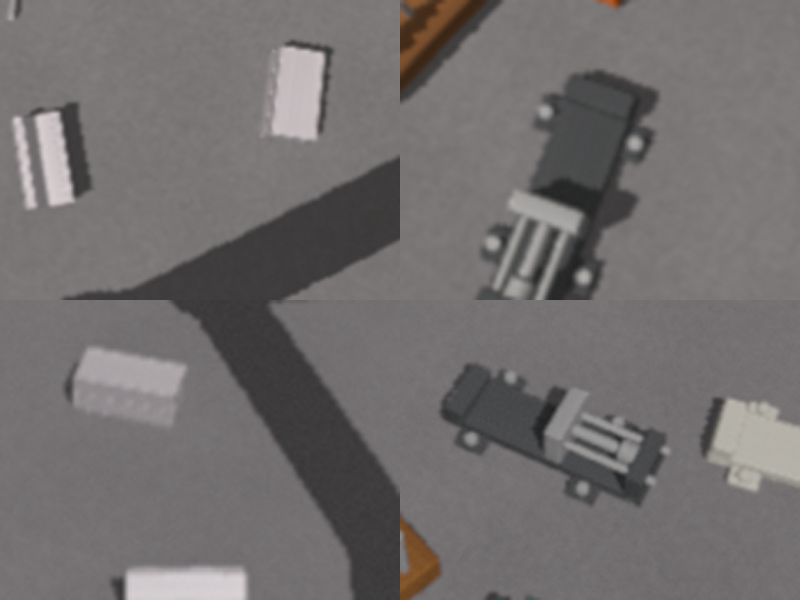

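The crops confirm it. The block at top (459,206) has a flat plain top at z≈40, so its groove is down and it's the vblock. The one at (357,233) has its groove up (depth dips to ~24), so it's the twin. The dark clamp with the bright jaw has its stop at the upper end (272,178) and its post at the lower end (245,240). Next I'll measure poses.

```bash
python3 - <<'E'
from h import *
C=np.load("c0.npy")
def rect(n,C,x0,y0,x1,y1,lo,hi):
    P=C[y0:y1,x0:x1].reshape(-1,3); P=P[(P[:,2]>lo)&(P[:,2]<hi)]
    r=cv2.minAreaRect(P[:,:2].astype(np.float32)); print(n,len(P),"c",np.round(r[0],1),"size",np.round(r[1],1),"ang",round(r[2],1),"medz",np.median(P[:,2]).round(1),"mean",P[:,:2].mean(0).round(1))
    b=cv2.boxPoints(r); return b
rect("vblock",C,435,175,485,235,36,50)
rect("twin",C,335,200,380,265,20,50)
rect("bed+",C,225,165,290,255,9,70)
rect("stop",C,225,165,295,200,23,40)
rect("jaw",C,225,165,295,255,53,70)
rect("tin",C,390,120,440,170,60,80)
rect("bits",C,180,125,240,185,20,45)
rect("bitsz",C,180,125,240,185,45,150)
# seam: save enlarged pics for picking corners
t=cv2.imread("pics/top0.png"); crop(t,225,165,80,100,6,"pics/c2.png")
s=cv2.imread("pics/side0.png"); crop(s,280,240,110,75,7,"pics/c3.png")
crop(t,435,175,60,60,10,"pics/c4.png")
E
```

```text
vblock 665 c [ 562.8 -336.9] size [ 53.9 100.8] ang 80.8 medz 40.9 mean [ 562.  -336.1]
twin 703 c [485.5 -53.3] size [100.2  50.4] ang 9.2 medz 37.6 mean [485.  -53.1]
bed+ 1922 c [548.3 221.8] size [ 98.1 230.3] ang 71.5 medz 18.5 mean [545.2 221.8]
stop 173 c [637.2 192.3] size [60.3 22.4] ang 71.3 medz 30.8 mean [636.5 191.7]
jaw 158 c [508.2 235.8] size [60.4 73.7] ang 72.1 medz 61.8 mean [534.2 226.7]
tin 468 c [ 728.5 -211.9] size [65.  64.8] ang 89.3 medz 71.4 mean [ 727.6 -211.8]
bits 903 c [696.3 361. ] size [ 62.3 130.5] ang 50.2 medz 36.8 mean [694.9 355. ]
bitsz 129 c [695.5 362.8] size [ 11.  107.1] ang 52.1 medz 73.1 mean [680.1 372.1]
```

View pics/c2.png

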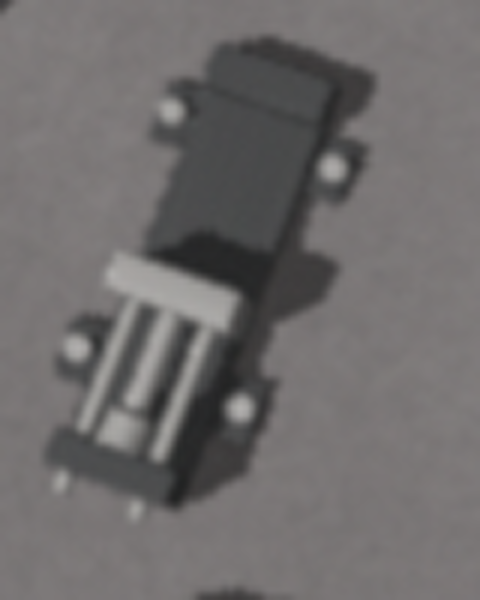

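View pics/c3.png

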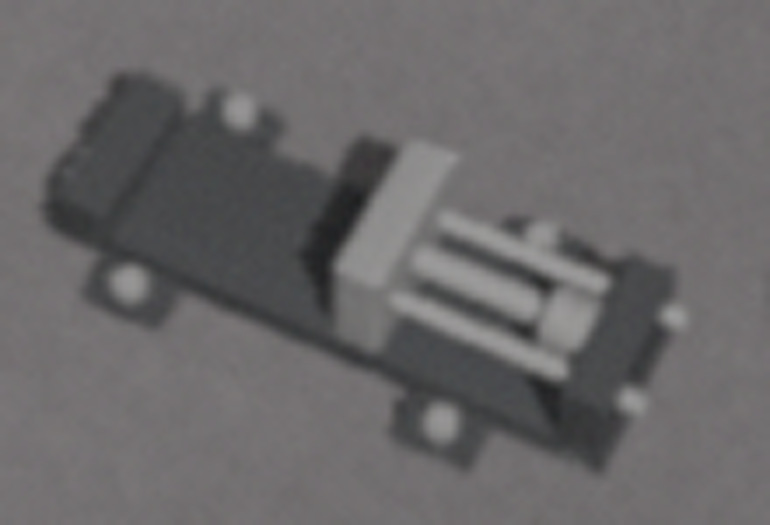

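View pics/c4.png

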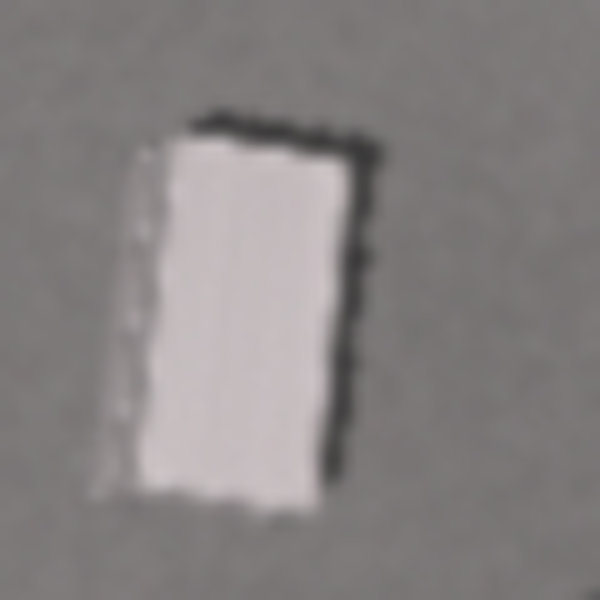

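```bash
python3 - <<'E'
from h import *
f=lambda L:[(225+x/6-.4,165+y/6-.4) for x,y in L]
g=lambda L:[(280+x/7-.4,240+y/7-.4) for x,y in L]
def show(n,P):
    e=P[1]-P[0]; print(n,P[:,:2].round(1).tolist(),"mid",P.mean(0)[:2].round(1),"L",np.linalg.norm(e[:2]).round(1),"ang",np.degrees(np.arctan2(e[1],e[0])).round(1))
show("T stopface",at_z("top",f([(203,80),(325,125)]),29))
show("T stopback",at_z("top",f([(222,43),(338,85)]),29))
show("T jawface",at_z("top",f([(117,252),(245,298)]),60))
show("S jawface",at_z("side",g([(412,140),(337,268)]),60))
show("S stopface",at_z("side",g([(183,108),(106,230)]),29))
B=at_z("top",f([(172,110),(333,168),(77,348),(240,408)]),17);print("bolts",B.round(1).tolist(), "mid",B.mean(0).round(1)); d=B[:2].mean(0)-B[2:].mean(0);print(np.linalg.norm(d),np.degrees(np.arctan2(d[1],d[0])))
B=at_z("side",g([(240,110),(130,285),(543,237),(440,422)]),17);print("bolts",B.round(1).tolist(), "mid",B.mean(0).round(1)); d=B[:2].mean(0)-B[2:].mean(0);print(np.linalg.norm(d),np.degrees(np.arctan2(d[1],d[0])))
# vblock mask
t=cv2.imread("pics/top0.png")[:,:,1]; m=np.zeros_like(t); m[175:235,435:485]=t[175:235,435:485]>165
v,u=np.nonzero(m); P=at_z("top",np.c_[u,v],40)[:,:2]; r=cv2.minAreaRect(P.astype(np.float32)); print("vblock top",r,P.mean(0))
s=cv2.imread("pics/side0.png"); crop(s,320,110,60,40,13,"pics/c5.png")
E
```

```text
T stopface [[638.0, 223.1], [617.4, 165.2]] mid [627.7 194.2] L 61.4 ang -109.6
T stopback [[655.9, 214.9], [636.6, 159.8]] mid [646.2 187.4] L 58.4 ang -109.3
T jawface [[551.8, 253.0], [532.0, 194.9]] mid [541.9 224. ] L 61.5 ang -108.8
S jawface [[533.0, 199.3], [551.4, 253.6]] mid [542.2 226.4] L 57.3 ang 71.3
S stopface [[617.2, 175.9], [635.0, 230.4]] mid [626.1 203.2] L 57.3 ang 71.9
bolts [[625.9, 239.1, 17.0], [599.2, 162.1, 17.0], [512.5, 278.1, 17.0], [486.0, 201.4, 17.0]] mid [555.9 220.2  17. ]
119.88723986266997 -19.0600726448523
bolts [[598.5, 165.6, 17.0], [624.7, 243.8, 17.0], [485.1, 204.2, 17.0], [512.4, 281.8, 17.0]] mid [555.2 223.9  17. ]
119.10880285357987 -18.752792057650684
vblock top ((562.8403930664062, -335.8340148925781), (47.29724884033203, 98.87882232666016), 81.02791595458984) [ 562.44652782 -335.69241277]
```

View pics/c5.png

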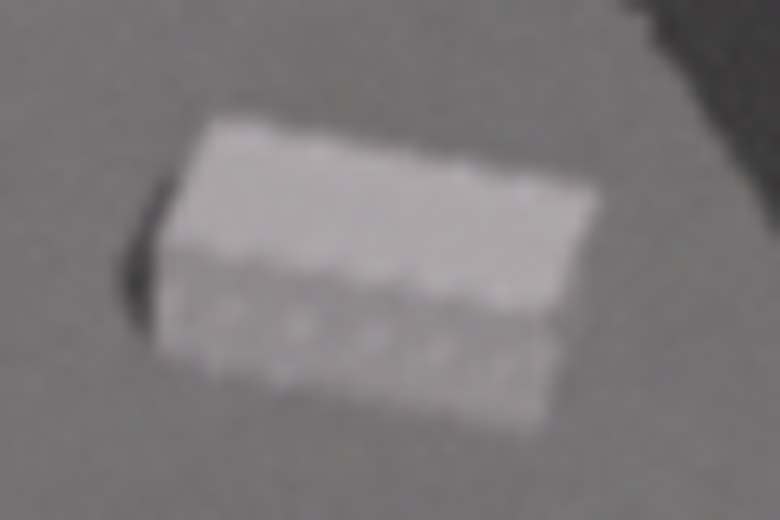

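Measured poses:
- **Clamp:** axis about -18.8°, seat about (579.4, 213).
- **vblock:** centre about (562.8, -335.5), axis about -9°.

The tool always points down, so I'll do the flip by gripping a small patch at the block's outer end, lifting so it pivots to hang on end, standing it up, and then tipping it inwards. First I turn the tool to yaw -9°.

```bash
python3 -m jog '[0,0,0,0,8.5, 0,0,0,0,8.5, 0,0,0,0,8.5, 0,0,0,0,8.5]'
cat > to.py <<'E'
import sys
from h import *
o=get_obs(); p=o["tool_pos"]; r=o["tcp_rot"]; y=r[2]
X,Y,Z,W=map(float,sys.argv[1:5]); d=np.array([X,Y,Z])-p
print("t",round(o["time"],2),"pos",p.round(1),"yaw",np.degrees(y).round(2),"F",o["contact_force"].round(1),"M",o["moment"].round(2),"w",round(o["grip_width"],1))
w=(np.degrees(y)-W+180)%360-180
print("first-shift tool:",(d@[np.cos(y),np.sin(y),0]).round(1),(d@[np.sin(y),-np.cos(y),0]).round(1),(-d[2]).round(1)," turn",round(w,2))
E
python3 to.py 613.7 -343.3 150 -9
```

```text
time: 0.5
tool_pos: [224.1, -473.3, 249.4]
tcp_rot: [-3.137, 0.002, -0.163]
contact_force: [0.1, 0.7, 0.6]
grip_width: 91.8
t 0.5 pos [ 224.1 -473.3  249.4] yaw -9.32 F [0.1 0.7 0.6] M [-0.01  0.04 -0.01] w 91.8
first-shift tool: 363.4 -191.4 99.4  turn -0.32
```

```bash
python3 -m jog '[0,36,-19,5,0, 0,36,-19,5,0, 0,36,-19,5,0, 0,36,-19,5,0, 0,36,-19,5,0]'; python3 -m jog '[0,36,-19,10,0, 0,36,-19,10,0, 0,36,-19,10,0, 0,36,-19,10,0, 0,36,-19,10,0]'; python3 to.py 613.7 -343.3 47 -9
```

```text
time: 1.0
tool_pos: [418.7, -410.1, 222.2]
tcp_rot: [-3.136, 0.005, -0.178]
contact_force: [-0.2, -0.7, -0.1]
grip_width: 91.7
time: 1.5
tool_pos: [619.7, -343.9, 168.0]
tcp_rot: [-3.136, 0.008, -0.178]
contact_force: [0.2, -0.8, 0.6]
grip_width: 91.6
t 1.5 pos [ 619.7 -343.9  168. ] yaw -10.19 F [ 0.2 -0.8  0.6] M [ 0.05  0.01 -0.02] w 91.6
first-shift tool: -6.0 0.4 121.0  turn -1.19
```

```bash
python3 -m jog '[0,-5,0,30,-1.2, 0,0,0,30,0, 0,0,0,0,0]'; python3 to.py 613.7 -343.3 47 -9; python3 - <<'E'
from h import *
p,d=capture("top");q,_=capture("side")
a=lambda i,x,y,w,h:cv2.resize(i[y:y+h,x:x+w,::-1],(400,300),interpolation=cv2.INTER_CUBIC)
cv2.imwrite("pics/g1.png",np.hstack([a(p,400,140,120,90),a(q,290,80,120,90)]))
E
```

```text
time: 1.8
tool_pos: [619.4, -337.5, 101.9]
tcp_rot: [-3.133, 0.01, -0.148]
contact_force: [-0.3, 0.4, -0.7]
grip_width: 91.6
t 1.8 pos [ 619.4 -337.5  101.9] yaw -8.51 F [-0.3  0.4 -0.7] M [ 0.05  0.02 -0.02] w 91.6
first-shift tool: -4.8 6.6 54.9  turn 0.49
```

View pics/g1.png

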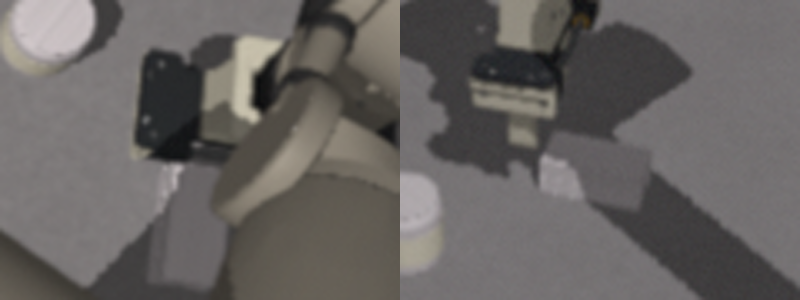

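The open fingers straddle the block's outer end. In the side crop the fingers are at (520,130) and the block at (595,165). I'll go down now.

```bash
python3 -m jog '[0,-4,6,25,0.4, 0,0,0,20,0, 0,0,0,0,0]'; python3 to.py 613.7 -343.3 47 -9
```

```text
time: 2.2
tool_pos: [618.3, -348.0, 68.8]
tcp_rot: [3.141, -0.008, -0.158]
contact_force: [0.4, 0.5, -0.0]
grip_width: 92.0
t 2.2 pos [ 618.3 -348.    68.8] yaw -9.07 F [ 0.4  0.5 -0. ] M [ 0.02  0.06 -0.02] w 92.0
first-shift tool: -5.2 -4.0 21.8  turn -0.07
```

```bash
for i in 1 2 3; do python3 -m jog '[0,0,0,0,0]' | head -3; done
```

```text
time: 2.3
tool_pos: [618.8, -349.1, 71.3]
tcp_rot: [3.14, -0.01, -0.159]
time: 2.4
tool_pos: [619.4, -349.8, 73.4]
tcp_rot: [3.139, -0.013, -0.159]
time: 2.5
tool_pos: [620.0, -350.4, 75.4]
tcp_rot: [3.137, -0.015, -0.16]
```

```bash
python3 -m jog '[0,0,0,0,0,0,0,0,0,0,0,0,0,0,0]' | head -3; python3 -m jog '[0,0,0,10,0]' | head -3;python3 -m jog '[0,0,0,0,0]' | head -3;python3 -m jog '[0,0,0,10,0]' | head -3;python3 -m jog '[0,0,0,0,0]' | head -3;python3 -m jog '[0,0,0,0,0]' | head -3
```

```text
time: 2.8
tool_pos: [620.9, -350.9, 78.1]
tcp_rot: [3.136, -0.018, -0.159]
time: 2.9
tool_pos: [622.0, -351.5, 69.5]
tcp_rot: [3.134, -0.022, -0.159]
time: 3.0
tool_pos: [621.1, -350.8, 67.3]
tcp_rot: [3.136, -0.018, -0.159]
time: 3.1
tool_pos: [622.0, -351.4, 58.2]
tcp_rot: [3.135, -0.021, -0.159]
time: 3.2
tool_pos: [620.9, -350.6, 55.5]
tcp_rot: [3.136, -0.017, -0.159]
time: 3.3
tool_pos: [620.9, -350.6, 55.2]
tcp_rot: [3.137, -0.017, -0.159]
```

```bash
python3 -m jog '[0,-4,-4,4,0,0,-4,-4,4,0,0,0,0,0,0,0,0,0,0,0]'>/dev/null; python3 to.py 613.7 -343.3 47 -9
```

```text
t 3.7 pos [ 613.5 -340.3   46. ] yaw -9.11 F [-0.2  0.3  0.2] M [ 0.01  0.06 -0.03] w 91.6
first-shift tool: 0.6 2.9 -1.0  turn -0.11
```

```bash
python3 -m jog '[0,0,2,0,0,1,0,0,0,0,1,0,0,0,0,1,0,0,0,0,1,0,0,0,0]'; python3 -m jog '[1,0,0,0,0,1,0,0,0,0,1,0,0,0,0]';python3 to.py 613.7 -343.3 47 -9;  python3 - <<'E'
from h import *
q,_=capture("side");crop(q[:,:,::-1],290,80,110,80,7,"pics/g2.png")
E
```

```text
time: 4.2
tool_pos: [613.7, -343.0, 46.9]
tcp_rot: [3.136, -0.018, -0.159]
contact_force: [0.1, -0.5, -0.3]
grip_width: 64.4
time: 4.5
tool_pos: [613.8, -343.4, 47.0]
tcp_rot: [3.136, -0.018, -0.159]
contact_force: [-0.5, -0.1, -0.3]
grip_width: 49.6
t 4.5 pos [ 613.8 -343.4   47. ] yaw -9.12 F [-0.5 -0.1 -0.3] M [0.17 0.1  0.06] w 49.6
first-shift tool: -0.2 -0.1 -0.0  turn -0.12
```

View pics/g2.png

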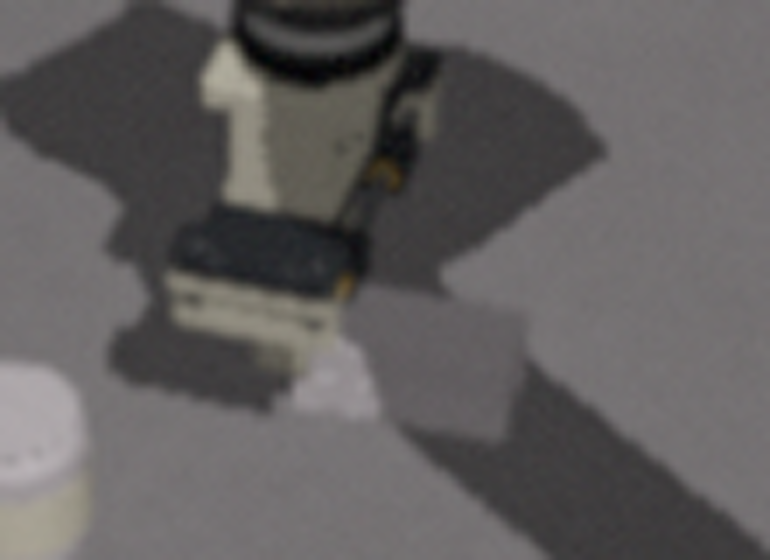

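Gripped at 49.6 mm, with the finger on the outer end of the block. I'll lift it.

```bash
python3 -m jog '[1,0,0,-15,0,1,0,0,-15,0,1,0,0,-15,0,1,0,0,-15,0,1,0,0,0,0]'; python3 to.py 613.7 -343.3 47 -9;  python3 - <<'E'
from h import *
q,_=capture("side");crop(q[:,:,::-1],290,60,110,90,7,"pics/g3.png")
E
```

```text
time: 5.05
tool_pos: [612.0, -341.9, 110.6]
tcp_rot: [3.138, -0.015, -0.159]
contact_force: [0.4, -0.5, -5.7]
grip_width: 49.5
t 5.05 pos [ 612.  -341.9  110.6] yaw -9.13 F [ 0.4 -0.5 -5.7] M [ 0.   -0.26 -0.05] w 49.5
first-shift tool: 1.9 1.2 63.6  turn -0.13
```

View pics/g3.png

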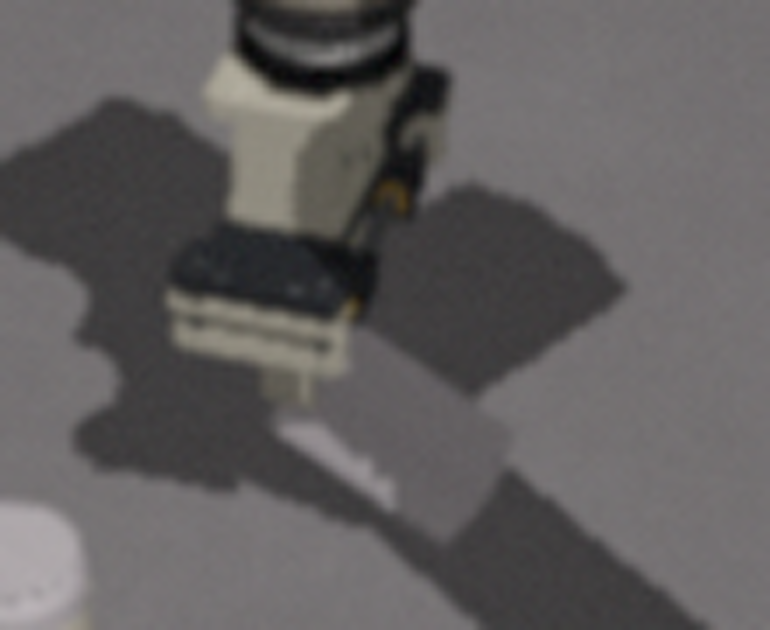

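It's drooping, so the swing works. I'll lift higher and wait.

```bash
python3 -m jog '[1,0,0,-30,0,1,0,0,-30,0,1,0,0,-10,0,1,0,0,0,0,1,0,0,0,0]'; python3 to.py 613.7 -343.3 47 -9;  python3 - <<'E'
from h import *
q,_=capture("side");crop(q[:,:,::-1],290,40,110,90,7,"pics/g4.png")
E
```

```text
time: 5.6
tool_pos: [608.6, -339.6, 176.1]
tcp_rot: [-3.14, -0.006, -0.16]
contact_force: [-0.3, 0.2, -5.8]
grip_width: 49.8
t 5.6 pos [ 608.6 -339.6  176.1] yaw -9.14 F [-0.3  0.2 -5.8] M [ 0.01 -0.17 -0.05] w 49.8
first-shift tool: 5.6 2.9 129.1  turn -0.14
```

View pics/g4.png

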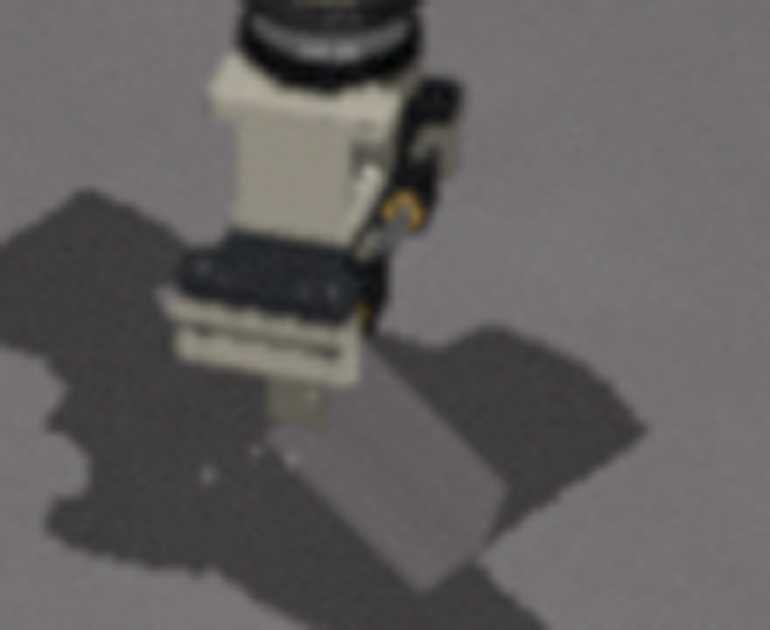

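```bash
python3 -m jog '[1,0,0,-45,0,1,0,0,30,0,1,0,0,-45,0,1,0,0,30,0,1,0,0,0,0]'; python3 to.py 613.7 -343.3 47 -9;  python3 - <<'E'
from h import *
q,_=capture("side");crop(q[:,:,::-1],290,20,110,90,7,"pics/g5.png")
E
```

```text
time: 6.15
tool_pos: [600.0, -333.7, 183.1]
tcp_rot: [-3.123, 0.029, -0.159]
contact_force: [-2.1, 1.6, -9.6]
grip_width: 49.4
t 6.15 pos [ 600.  -333.7  183.1] yaw -9.13 F [-2.1  1.6 -9.6] M [0.14 0.08 0.04] w 49.4
first-shift tool: 15.0 7.4 136.1  turn -0.13
```

View pics/g5.png

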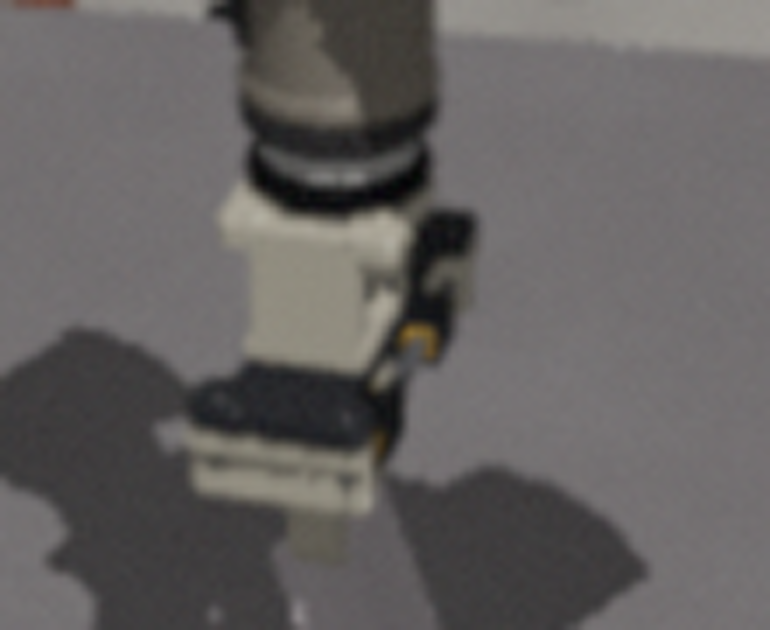

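```bash
python3 -m jog '[1,0,0,0,0,1,0,0,0,0,1,0,0,0,0]'; python3 to.py 613.7 -343.3 47 -9;  python3 - <<'E'
from h import *
q,_=capture("side");crop(q[:,:,::-1],290,30,110,100,6,"pics/g6.png")
E
```

```text
time: 6.5
tool_pos: [604.3, -336.7, 191.6]
tcp_rot: [-3.131, 0.013, -0.16]
contact_force: [0.7, -0.2, -5.2]
grip_width: 49.2
t 6.5 pos [ 604.3 -336.7  191.6] yaw -9.14 F [ 0.7 -0.2 -5.2] M [ 0.   -0.02  0.  ] w 49.2
first-shift tool: 10.3 5.0 144.6  turn -0.14
```

View pics/g6.png

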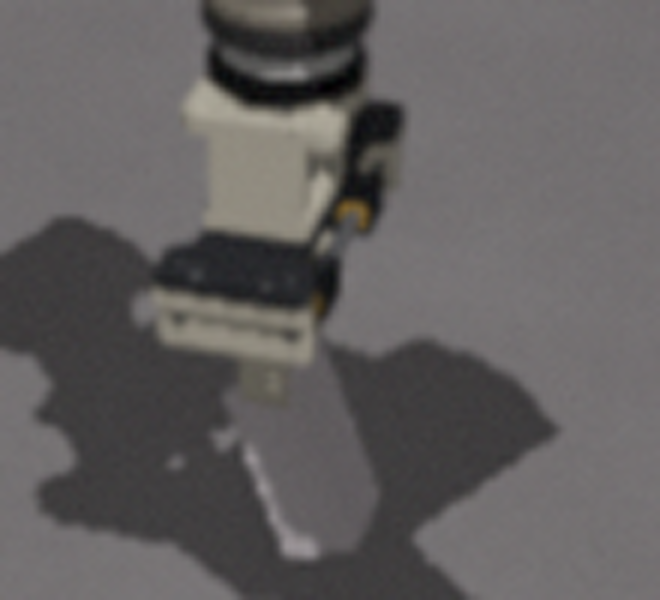

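The moment is about 0 and the block hangs about 18° off vertical with its lower end towards the robot. I'll lower it to contact, then right it by moving the tool about 30 mm towards the robot around the lower edge.

```bash
python3 -m jog '[1,0,0,25,0,1,0,0,20,0,1,0,0,12,0,1,0,0,0,0,1,0,0,0,0]'; python3 -m jog '[1,0,0,4,0,1,0,0,0,0]'
```

```text
time: 7.05
tool_pos: [605.5, -337.2, 137.2]
tcp_rot: [-3.135, 0.006, -0.16]
contact_force: [-0.0, 0.1, -5.9]
grip_width: 49.6
time: 7.25
tool_pos: [606.1, -337.7, 134.8]
tcp_rot: [-3.136, 0.004, -0.16]
contact_force: [0.6, 0.1, -5.7]
grip_width: 49.6
```

```bash
python3 -m jog '[1,0,0,6,0,1,0,0,3,0,1,0,0,0,0]'; python3 -m jog '[1,0,0,4,0,1,0,0,0,0]';python3 -m jog '[1,0,0,3,0,1,0,0,0,0]'; python3 - <<'E'
from h import *
q,_=capture("side");crop(q[:,:,::-1],290,50,110,100,6,"pics/g7.png")
E
```

```text
time: 7.55
tool_pos: [606.6, -338.0, 126.5]
tcp_rot: [-3.137, 0.001, -0.16]
contact_force: [-1.3, -0.2, -5.1]
grip_width: 49.3
time: 7.75
tool_pos: [606.5, -338.0, 122.1]
tcp_rot: [-3.137, 0.001, -0.159]
contact_force: [-0.2, 1.2, -5.9]
grip_width: 49.5
time: 7.95
tool_pos: [607.8, -338.5, 121.2]
tcp_rot: [-3.139, -0.003, -0.159]
contact_force: [0.0, 0.5, -4.6]
grip_width: 49.3
```

View pics/g7.png

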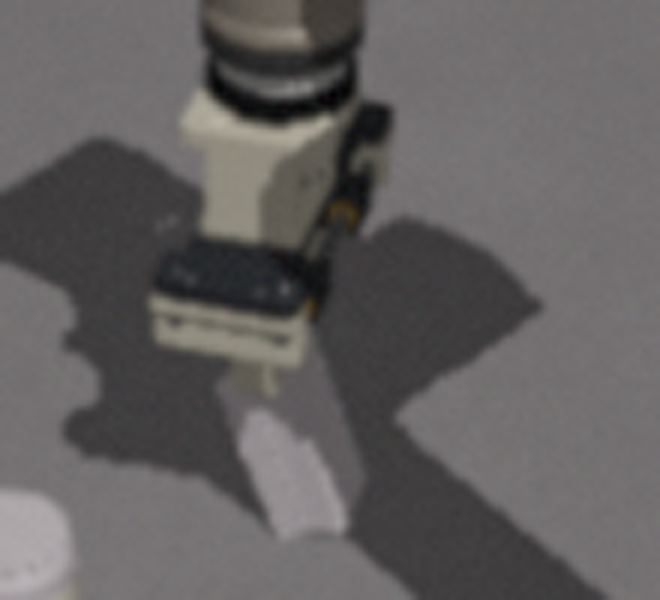

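```bash
python3 -m jog '[1,0,0,3,0,1,0,0,0,0]';python3 -m jog '[1,-6,0,3,0,1,0,0,0,0]';python3 -m jog '[1,-6,0,2,0,1,0,0,0,0]'; python3 - <<'E'
from h import *
q,_=capture("side");crop(q[:,:,::-1],290,50,110,100,6,"pics/g8.png")
E
```

```text
time: 8.2
tool_pos: [609.2, -338.9, 121.2]
tcp_rot: [-3.14, -0.008, -0.159]
contact_force: [-1.0, 1.0, -4.6]
grip_width: 49.8
time: 8.4
tool_pos: [605.5, -338.6, 121.5]
tcp_rot: [3.141, -0.016, -0.159]
contact_force: [-0.2, -0.0, -6.1]
grip_width: 49.7
time: 8.6
tool_pos: [600.9, -338.2, 121.4]
tcp_rot: [3.139, -0.022, -0.159]
contact_force: [0.6, -0.0, -3.5]
grip_width: 49.3
```

View pics/g8.png

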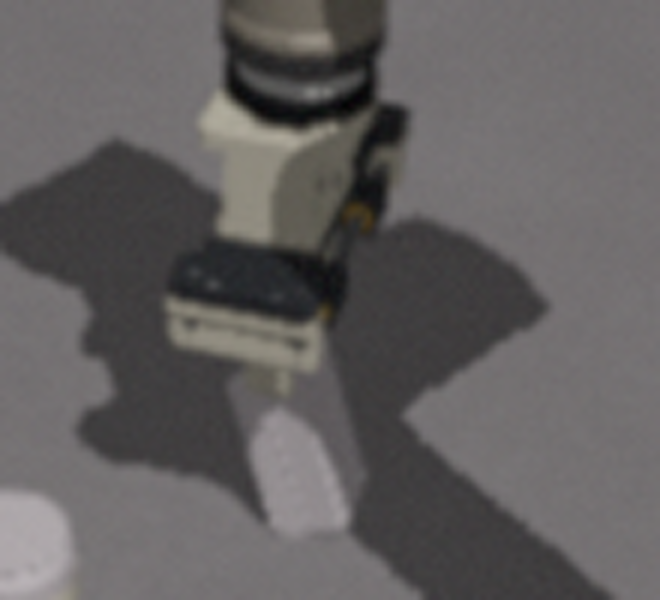

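Bottom edge stays put while the top moves over, so it is righting. I'll continue with a bit more downward pressure.

```bash
python3 -m jog '[1,-6,0,4,0,1,0,0,2,0]';python3 -m jog '[1,-6,0,4,0,1,0,0,2,0]';python3 -m jog '[1,-5,0,4,0,1,0,0,2,0]'; python3 - <<'E'
from h import *
q,_=capture("side");crop(q[:,:,::-1],290,50,110,100,6,"pics/g9.png")
E
```

```text
time: 8.85
tool_pos: [598.5, -338.1, 120.9]
tcp_rot: [3.136, -0.033, -0.159]
contact_force: [0.5, 2.7, 5.8]
grip_width: 49.4
time: 9.05
tool_pos: [596.0, -337.6, 120.9]
tcp_rot: [3.133, -0.045, -0.159]
contact_force: [-0.5, 1.3, 2.9]
grip_width: 49.5
time: 9.25
tool_pos: [594.4, -337.2, 120.8]
tcp_rot: [3.131, -0.056, -0.158]
contact_force: [0.1, 2.6, 4.8]
grip_width: 49.5
```

View pics/g9.png

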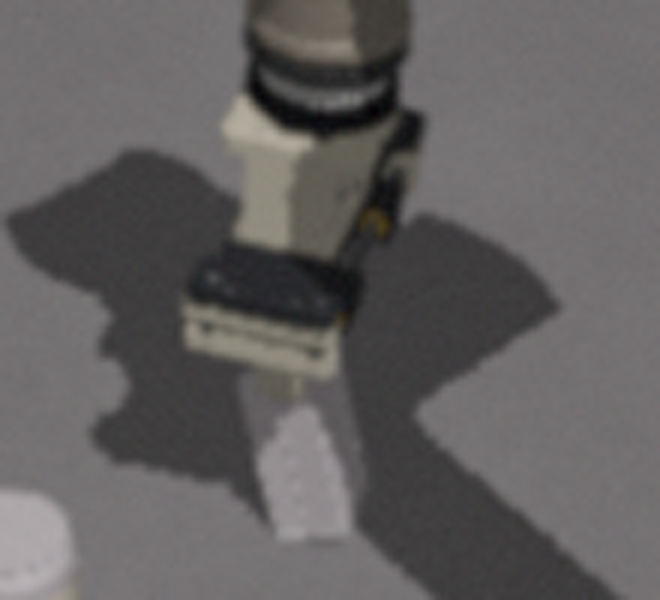

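The block is now about 8° from upright and well within its stable range, and the tool is starting to tilt from the pressing. I'll release so it settles upright.

```bash
python3 -m jog '[0.3,0,0,0,0,0.3,0,0,0,0,0.3,0,0,-10,0,0.3,0,0,-25,0,0.3,0,0,-25,0]'; python3 -m jog '[0.3,0,0,-25,0,0.3,0,0,0,0,0.3,0,0,0,0]'; python3 - <<'E'
from h import *
q,_=capture("side");crop(q[:,:,::-1],290,40,110,100,6,"pics/g10.png")
E
```

```text
time: 9.8
tool_pos: [588.2, -335.2, 177.4]
tcp_rot: [3.134, -0.044, -0.158]
contact_force: [-0.3, 0.0, 0.5]
grip_width: 64.0
time: 10.1
tool_pos: [587.3, -336.0, 207.1]
tcp_rot: [3.131, -0.048, -0.159]
contact_force: [-0.1, 0.5, 0.2]
grip_width: 64.6
```

View pics/g10.png

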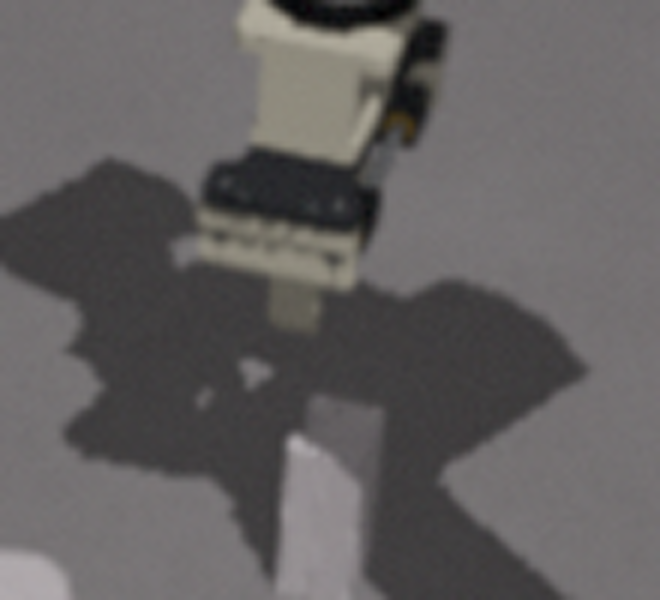

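The block now stands upright on its end, at about (330,490) in the crop. I'll locate its top face.

```bash
python3 - <<'E'
from h import *
p,d=capture("side");C=cloud("side",d)
P=C[85:160,310:380].reshape(-1,3); dd=d[85:160,310:380].ravel()
s=(dd>0)&(P[:,2]>92)&(P[:,2]<108)&(abs(P[:,0]-595)<60)&(abs(P[:,1]+337)<60)
print(s.sum(),P[s].mean(0)); print(cv2.minAreaRect(P[s][:,:2].astype(np.float32)))
crop(p[:,:,::-1],310,85,70,75,8,"pics/g11.png")
p,d=capture("top");C=cloud("top",d); P=C.reshape(-1,3); dd=d.ravel()
s=(dd>0)&(P[:,2]>92)&(P[:,2]<108)&(abs(P[:,0]-595)<60)&(abs(P[:,1]+337)<60)
print(s.sum(),P[s].mean(0) if s.sum() else 0)
if s.sum()>5: print(cv2.minAreaRect(P[s][:,:2].astype(np.float32)))
cv2.imwrite("pics/g12.png",p[:,:,::-1])
E
```

```text
144 [ 575.39577751 -328.82093194   98.67639262]
((575.8729858398438, -332.2477722167969), (55.5249137878418, 40.56548309326172), 80.4084701538086)
205 [ 574.3967453  -330.32557242  100.77658926]
((576.9170532226562, -333.0166931152344), (50.273460388183594, 31.619735717773438), 80.27843475341797)
```

View pics/g11.png

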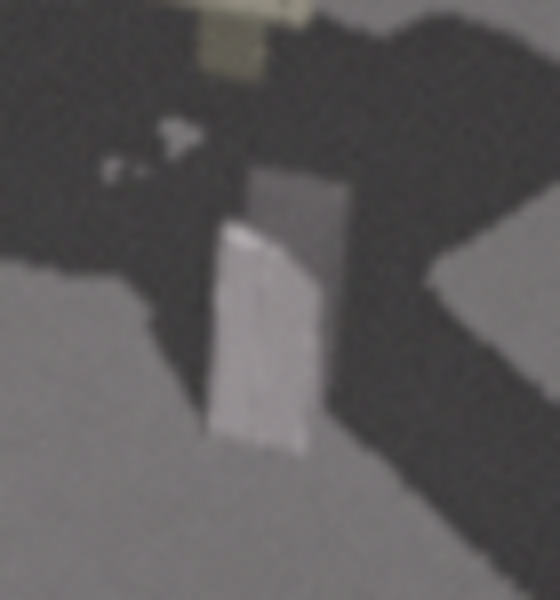

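View pics/g12.png

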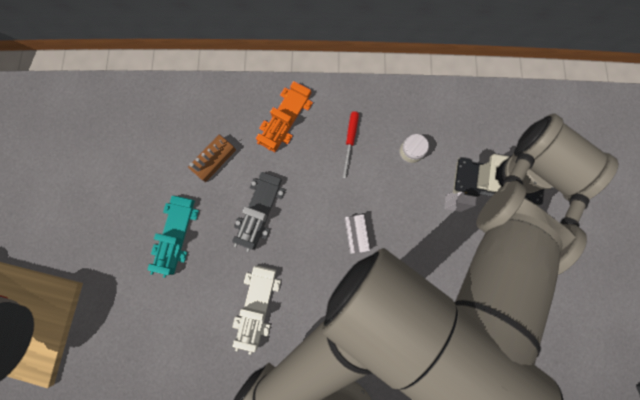

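Standing block centre is about (575.5, -332), z-rotation about -9.5°. I'll take a shallow grip on its top and swing it over towards the robot.

```bash
python3 -m jog '[0.15,-7,-1,15,0,0.15,-6,-1,15,0,0.15,0,0,15,0,0.15,0,0,15,0,0.15,0,0,0,0]'; python3 -m jog '[0.15,0,0,0,0,0.15,0,0,0,0]'; python3 to.py 574 -332 117 -9.5
```

```text
time: 10.75
tool_pos: [575.0, -331.3, 137.9]
tcp_rot: [3.136, -0.039, -0.159]
contact_force: [0.0, 1.2, 0.3]
grip_width: 78.1
time: 10.95
tool_pos: [574.8, -331.1, 137.3]
tcp_rot: [3.137, -0.037, -0.159]
contact_force: [-0.3, 0.5, -0.3]
grip_width: 78.1
t 10.95 pos [ 574.8 -331.1  137.3] yaw -9.1 F [-0.3  0.5 -0.3] M [ 0.03 -0.02 -0.  ] w 78.1
first-shift tool: -0.7 1.0 20.3  turn 0.4
```

```bash
python3 - <<'E'
from h import *
q,_=capture("side");crop(q[:,:,::-1],290,60,110,100,6,"pics/g13.png")
E
```

```text
(no output)
```

View pics/g13.png

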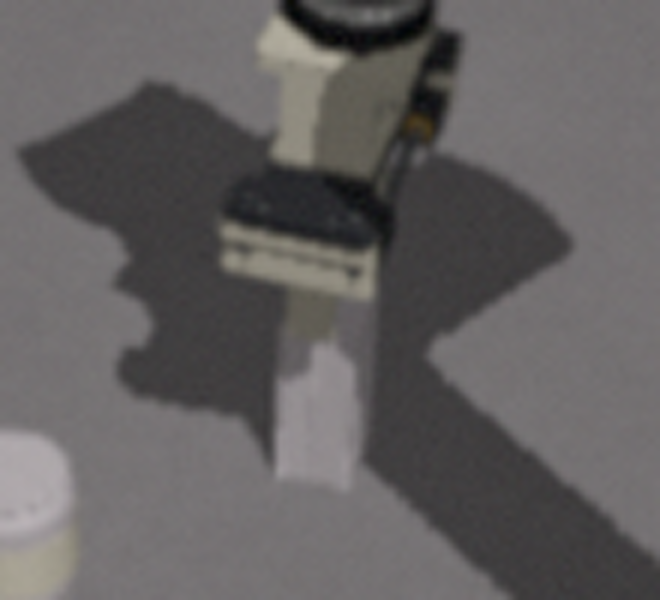

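```bash
python3 -m jog '[0.15,0,0,12,0,0.15,0,1,8,0,0.15,0,0,0,0,0.15,0,0,0,0]'; python3 to.py 574 -332 118 -9.5
```

```text
time: 11.4
tool_pos: [576.2, -332.9, 117.2]
tcp_rot: [3.136, -0.04, -0.159]
contact_force: [-0.8, 0.4, 0.8]
grip_width: 78.2
t 11.4 pos [ 576.2 -332.9  117.2] yaw -9.1 F [-0.8  0.4  0.8] M [0.04 0.03 0.05] w 78.2
first-shift tool: -2.3 -0.5 -0.8  turn 0.4
```

```bash
python3 -m jog '[1,-2,0,0,0,1,0,0,0,0,1,0,0,0,0,1,0,0,0,0,1,0,0,0,0]'; python3 -m jog '[1,0,0,0,0,1,0,0,0,0]'; python3 to.py 574 -332 118 -9.5
```

```text
time: 11.9
tool_pos: [574.2, -333.0, 117.9]
tcp_rot: [3.135, -0.041, -0.159]
contact_force: [0.4, -0.9, -1.4]
grip_width: 49.2
time: 12.1
tool_pos: [574.2, -333.0, 117.9]
tcp_rot: [3.135, -0.041, -0.159]
contact_force: [-0.0, 0.0, -0.8]
grip_width: 49.2
t 12.1 pos [ 574.2 -333.   117.9] yaw -9.11 F [-0.   0.  -0.8] M [ 0.05  0.03 -0.04] w 49.2
first-shift tool: -0.3 -1.0 -0.1  turn 0.39
```

```bash
python3 -m jog '[1,-7,0,0,0,1,-7,0,0,0,1,-7,0,0,0]'; python3 -m jog '[1,-7,0,1,0,1,-7,0,2,0,1,0,0,0,0]'; python3 - <<'E'
from h import *
q,_=capture("side");crop(q[:,:,::-1],290,60,110,100,6,"pics/g14.png")
E
```

```text
time: 12.4
tool_pos: [555.3, -330.4, 118.8]
tcp_rot: [3.132, -0.05, -0.159]
contact_force: [2.6, -1.1, -0.5]
grip_width: 48.9
time: 12.7
tool_pos: [540.0, -328.3, 117.4]
tcp_rot: [3.131, -0.053, -0.159]
contact_force: [1.7, 0.0, -2.2]
grip_width: 49.6
```

View pics/g14.png

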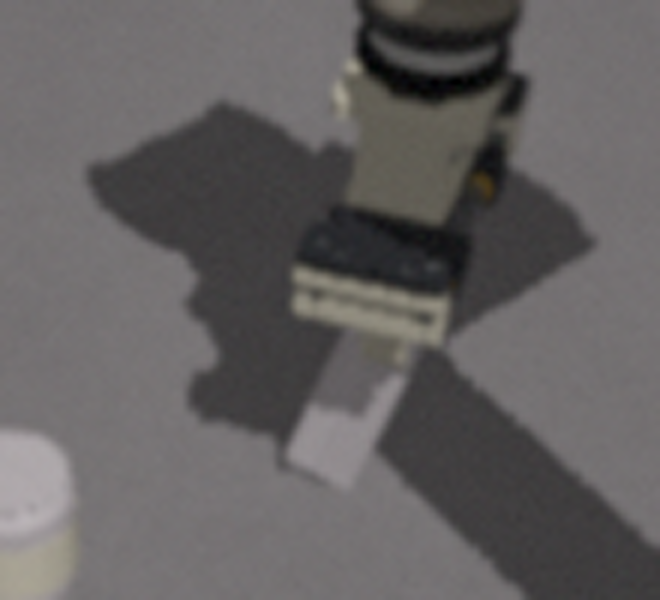

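It's tipping over as intended, around 22° now. I'll continue the arc.

```bash
python3 -m jog '[1,-9,0,2,0,1,-9,0,4,0,1,-9,0,5,0,1,-7,0,5,0]'; python3 -m jog '[1,-7,0,7,0,1,-7,0,8,0,1,-6,0,8,0,1,0,0,0,0]'; python3 - <<'E'
from h import *
q,_=capture("side");crop(q[:,:,::-1],290,60,110,100,6,"pics/g15.png")
E
```

```text
time: 13.15
tool_pos: [506.6, -323.6, 104.4]
tcp_rot: [3.128, -0.056, -0.158]
contact_force: [-3.9, 1.3, 9.3]
grip_width: 49.5
time: 13.55
tool_pos: [480.9, -318.9, 81.4]
tcp_rot: [3.131, -0.044, -0.158]
contact_force: [2.4, -0.4, -1.5]
grip_width: 49.6
```

View pics/g15.png

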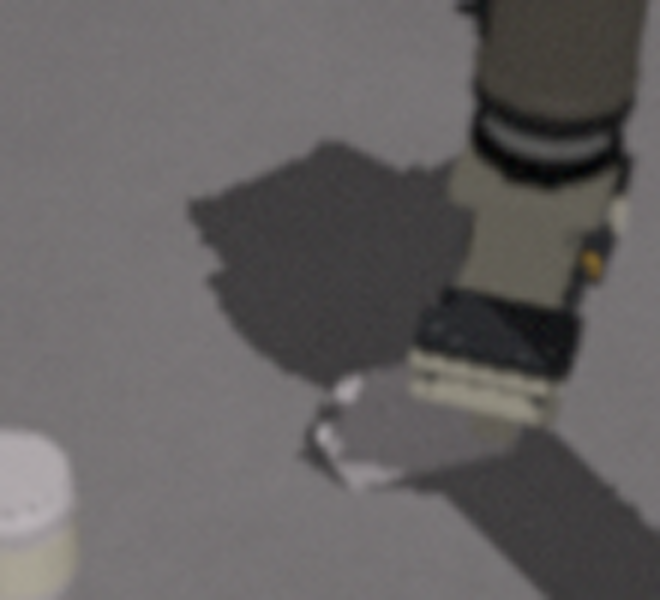

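```bash
python3 -m jog '[1,-5,0,10,0,1,-4,0,10,0,1,-3,0,9,0,1,0,0,0,0]'; python3 - <<'E'
from h import *
q,_=capture("side");crop(q[:,:,::-1],290,60,110,100,6,"pics/g16.png")
E
```

```text
time: 14.0
tool_pos: [467.9, -316.9, 51.5]
tcp_rot: [3.132, -0.038, -0.156]
contact_force: [0.5, 0.3, -0.7]
grip_width: 49.3
```

View pics/g16.png

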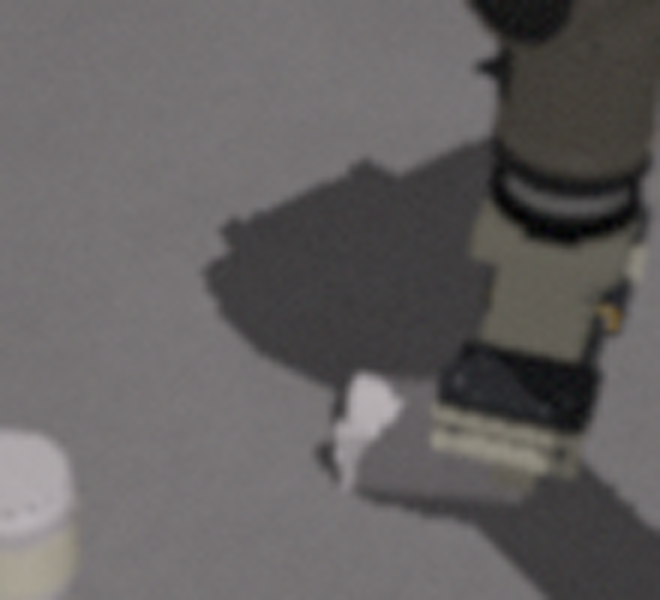

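Nearly flat. I'll lower a touch more, release and back off.

```bash
python3 -m jog '[1,-1,0,6,0,1,0,0,4,0,1,0,0,0,0,0.2,0,0,0,0,0.2,0,0,0,0]'; python3 -m jog '[0.2,0,0,0,0,0.2,0,0,-15,0,0.2,0,0,-30,0,0.2,0,0,-40,0,0.2,0,0,-30,0]'; python3 - <<'E'
from h import *
q,_=capture("side");crop(q[:,:,::-1],310,80,110,90,7,"pics/g17.png")
E
```

```text
time: 14.55
tool_pos: [468.5, -317.2, 41.8]
tcp_rot: [3.131, -0.039, -0.155]
contact_force: [-0.8, -0.1, -0.4]
grip_width: 61.5
time: 15.05
tool_pos: [463.4, -313.6, 156.1]
tcp_rot: [3.136, -0.033, -0.154]
contact_force: [1.0, 0.2, 0.2]
grip_width: 73.6
```

View pics/g17.png

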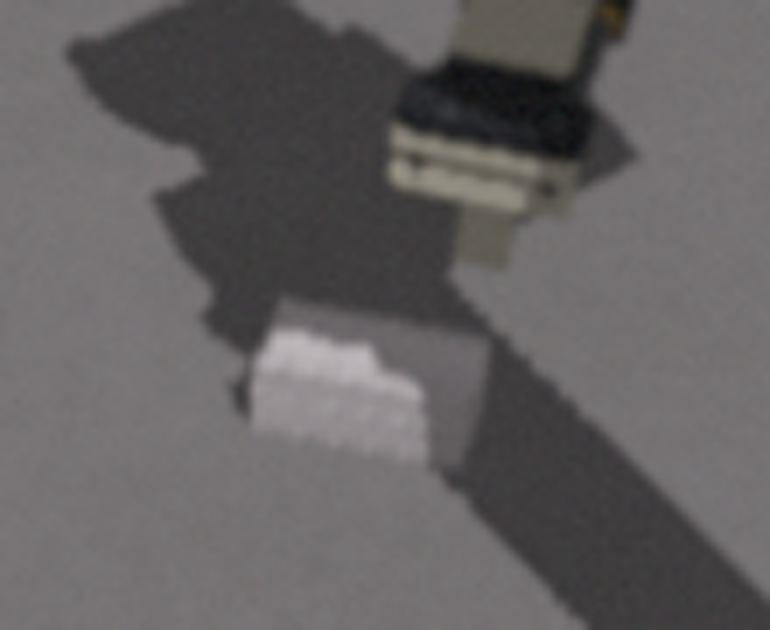

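I can't see the groove clearly, so I'll check depth.

```bash
python3 -m jog '[0.2,0,10,-20,0,0.2,0,0,0,0]'|head -2; python3 - <<'E'
from h import *
for n in("side","top"):
    p,d=capture(n);C=cloud(n,d);P=C.reshape(-1,3)
    s=(d.ravel()>0)&(P[:,2]>12)&(P[:,2]<52)&(abs(P[:,0]-510)<75)&(abs(P[:,1]+325)<50)
    Q=P[s];print(n,s.sum())
    if s.sum()<30: continue
    r=cv2.minAreaRect(Q[Q[:,2]>30][:,:2].astype(np.float32));print(r)
    c=np.array(r[0]);a=np.radians(-9.2);lat=(Q[:,:2]-c)@[-np.sin(a),np.cos(a)];
    for b in range(-30,31,5):
        k=(lat>=b)&(lat<b+5);print(b,k.sum(),np.percentile(Q[k][:,2],[10,50,90]).round(1) if k.sum() else "")
    if n=="side":crop(p[:,:,::-1],330,110,80,50,9,"pics/g18.png")
    else: crop(p[:,:,::-1],400,130,130,130,5,"pics/g19.png")
E
```

```text
time: 15.3
tool_pos: [463.9, -325.3, 184.4]
side 509
((515.8209228515625, -322.404541015625), (58.16367721557617, 99.96593475341797), 80.52191162109375)
-30 9 [34.8 36.9 39.1]
-25 32 [36.6 38.3 40.8]
-20 51 [32.8 37.5 40.3]
-15 63 [28.6 34.2 38.1]
-10 64 [25.1 29.2 35.1]
-5 31 [25.2 27.  31.5]
0 1 [22.1 22.1 22.1]
5 2 [16.4 18.9 21.5]
10 8 [33.6 36.1 37.7]
15 29 [20.  38.2 40.2]
20 158 [15.3 27.  39. ]
25 61 [16.5 27.5 38.6]
30 0 
top 378
((515.8839721679688, -323.8401184082031), (52.098114013671875, 100.06731414794922), 80.18287658691406)
-30 5 [37.5 38.8 40.6]
-25 16 [38.4 41.9 42.9]
-20 22 [37.4 40.9 43.4]
-15 25 [34.1 35.9 40.7]
-10 22 [28.8 32.2 34.7]
-5 23 [24.4 27.4 32.9]
0 12 [25.9 27.5 29. ]
5 12 [31.1 32.7 33.5]
10 15 [35.7 39.2 40.1]
15 39 [38.3 40.8 42.6]
20 146 [18.7 37.7 42.4]
25 41 [14.3 28.  40.2]
30 0
```

View pics/g18.png

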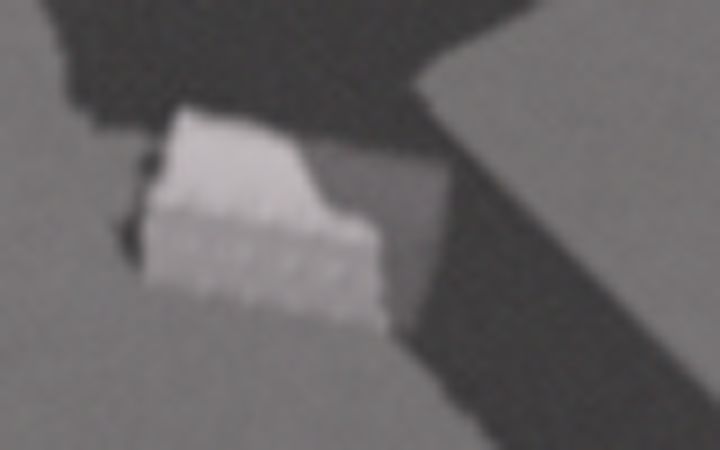

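Depth dips to about 24 along the centreline and reaches 40 at both sides, so the groove is up. The flip is done. Centre is about (515.9, -323.5), axis about -9.6°. Next I grasp it at the middle.

```bash
python3 to.py 515.5 -323.5 80 -9.6; python3 -m jog '[0,17,-3,15,0.4,0,17,-3,20,0.4,0,17,-3,25,0,0,0,0,30,0,0,0,0,0,0]'>/dev/null; python3 -m jog '[0,0,0,0,0,0,0,0,0,0]'>/dev/null;python3 to.py 515.5 -323.5 35 -9.6
```

```text
t 15.4 pos [ 462.5 -323.2  180.9] yaw -8.77 F [-0.8  0.4  0.4] M [ 0.08 -0.    0.01] w 73.4
first-shift tool: 52.5 -7.8 100.9  turn 0.83
t 16.1 pos [ 516.9 -319.6   83.8] yaw -9.6 F [ 0.6 -0.6 -0.2] M [-0.02  0.05  0.02] w 91.8
first-shift tool: -0.8 4.0 48.8  turn -0.0
```

```bash
python3 -m jog '[0,0,2,18,0,0,0,2,18,0,0,0,0,12,0,0,0,0,0,0,0,0,0,0,0]'>/dev/null; python3 to.py 515.5 -323.5 35 -9.6
```

```text
t 16.6 pos [ 519.9 -326.5   41.7] yaw -9.65 F [-0.7  0.1  0.9] M [0.08 0.06 0.01] w 91.9
first-shift tool: -4.8 -2.3 6.7  turn -0.05
```

```bash
python3 -m jog '[0,-4,-2,6,0,0,0,0,0,0,0,0,0,0,0]'>/dev/null; python3 to.py 515.5 -323.5 35 -9.6
```

```text
t 16.9 pos [ 517.  -324.3   37.4] yaw -9.65 F [0.1 0.  0.1] M [0.08 0.05 0.03] w 91.8
first-shift tool: -1.6 -0.6 2.4  turn -0.05
```

```bash
python3 -m jog '[0,-1,0,3,0,1,0,0,0,0,1,0,0,0,0,1,0,0,0,0,1,0,0,0,0]'>/dev/null; python3 -m jog '[1,0,0,0,0,1,0,0,0,0,1,0,0,0,0]'>/dev/null;  python3 to.py 515.5 -323.5 35 -9.6;  python3 -m jog '[1,0,0,-15,0,1,0,0,-20,0,1,0,0,-25,0,1,0,0,-25,0,1,0,0,0,0]';python3 - <<'E'
from h import *
q,_=capture("side");crop(q[:,:,::-1],310,60,110,90,7,"pics/g20.png")
E
```

```text
t 17.7 pos [ 516.4 -324.5   34.8] yaw -9.64 F [ 0.  -0.3 -0. ] M [0.14 0.02 0.03] w 49.9
first-shift tool: -1.1 -0.8 -0.2  turn -0.04
time: 18.2
tool_pos: [510.4, -320.9, 121.4]
tcp_rot: [3.137, -0.035, -0.168]
contact_force: [-0.0, -0.3, -5.3]
grip_width: 50.0
```

View pics/g20.png

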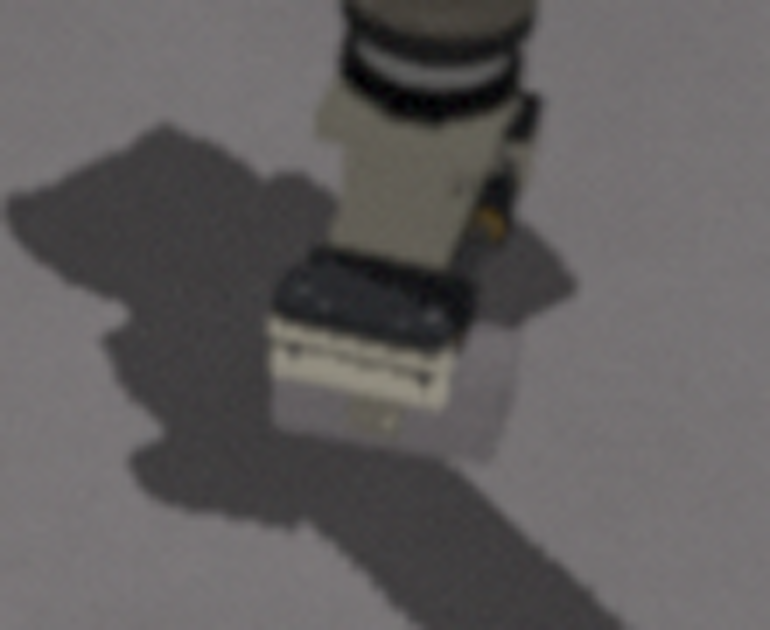

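Held square at 50 mm, centred and level. I'll carry it over to the clamp.

```bash
python3 -m jog '[1,0,-15,-20,0,1,0,-30,-20,0,1,0,-40,-10,0,1,0,-40,0,0,1,0,-40,0,0]'; python3 -m jog '[1,0,-40,0,0,1,0,-40,0,0,1,0,-40,0,0,1,0,-40,0,0,1,0,-40,0,0]';python3 to.py 603 205 180 -18.8
```

```text
time: 18.75
tool_pos: [532.1, -155.6, 162.5]
tcp_rot: [-3.141, -0.02, -0.178]
contact_force: [0.8, 0.5, -5.5]
grip_width: 49.9
time: 19.25
tool_pos: [563.1, 50.2, 154.2]
tcp_rot: [-3.141, -0.005, -0.179]
contact_force: [2.0, -0.2, -5.0]
grip_width: 49.8
t 19.25 pos [563.1  50.2 154.2] yaw -10.25 F [ 2.  -0.2 -5. ] M [ 0.   -0.06  0.  ] w 49.8
first-shift tool: 11.8 -159.4 -25.8  turn 8.55
```

```bash
python3 -m jog '[1,3,-40,0,0,1,3,-40,0,0,1,3,-35,0,0,1,3,-25,0,0,1,0,-10,0,0]'>/dev/null; python3 -m jog '[1,0,0,0,4,1,0,0,0,4,1,0,0,0,0,1,0,0,0,0]'>/dev/null;python3 to.py 603.1 204.9 110 -18.8
```

```text
t 20.15 pos [593.3 206.1 136.9] yaw -18.0 F [ 0.5  0.  -6.1] M [ 0.03  0.   -0.02] w 49.9
first-shift tool: 9.7 -1.8 26.9  turn 0.8
```

```bash
python3 -m jog '[1,6,-1,15,0.8,1,4,0,15,0,1,0,0,0,0,1,0,0,0,0]'>/dev/null; python3 to.py 603.1 204.9 69 -18.8; python3 - <<'E'
from h import *
p,d=capture("top");q,_=capture("side")
a=lambda i,x,y,w,h:cv2.resize(i[y:y+h,x:x+w,::-1],(400,400),interpolation=cv2.INTER_CUBIC)
cv2.imwrite("pics/k1.png",np.hstack([a(p,205,130,120,120),a(q,250,190,140,140)]))
E
```

```text
t 20.55 pos [602.6 201.7 102. ] yaw -18.8 F [ 0.3  0.4 -4.9] M [ 0.03 -0.02 -0.01] w 49.4
first-shift tool: -0.5 -3.2 33.0  turn 0.0
```

View pics/k1.png

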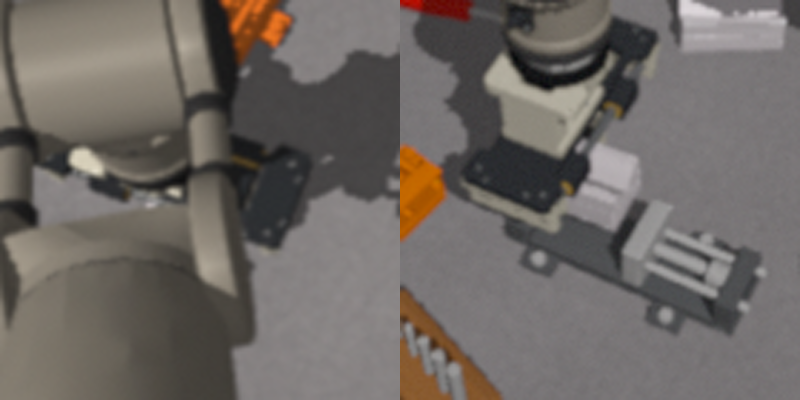

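In the side view the block is in line with the clamp and just ahead of the bright jaw. Descending to just above the stop height.

```bash
python3 -m jog '[1,0,-3,12,0,1,0,0,10,0,1,0,0,0,0,1,0,0,0,0]'>/dev/null; python3 to.py 603.1 204.9 69 -18.8
```

```text
t 21.05 pos [603.2 205.3  79.3] yaw -18.75 F [-0.5 -0.4 -5. ] M [ 0.06  0.03 -0.02] w 50.3
first-shift tool: 0.1 0.4 10.3  turn 0.05
```

```bash
python3 -m jog '[1,0,0,6,0,1,0,0,4,0,1,0,0,0,0,1,0,0,0,0]'>/dev/null; python3 to.py 575.6 214.3 69 -18.8; python3 - <<'E'
from h import *
q,_=capture("side");crop(q[:,:,::-1],270,205,120,100,6,"pics/k2.png")
E
```

```text
t 21.45 pos [603.1 205.4  68.8] yaw -18.74 F [ 0.1 -0.4 -5.7] M [0.03 0.03 0.  ] w 50.1
first-shift tool: -28.9 0.4 -0.2  turn 0.06
```

View pics/k2.png

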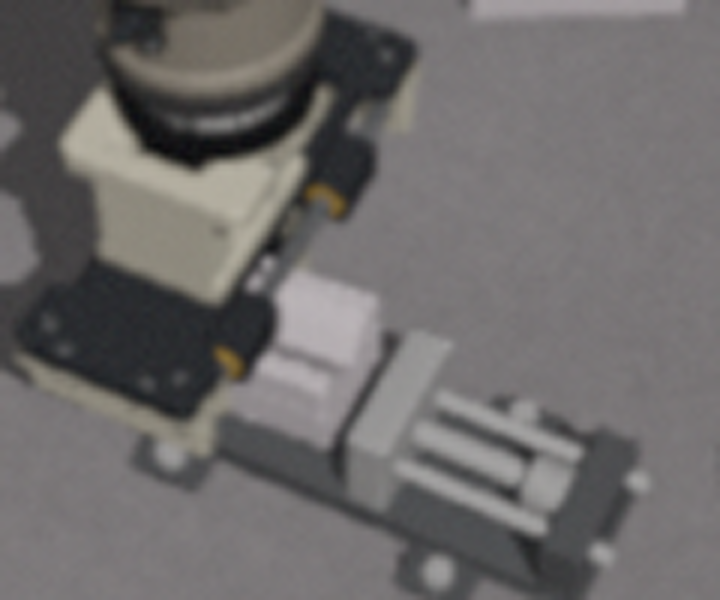

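The block (310,370) faces the jaw squarely. Now I'll press the jaw back along the clamp's -x.

```bash
python3 -m jog '[1,-8,0,0,0,1,-7,0,0,0,1,0,0,0,0]';python3 -m jog '[1,-7,0,0,0,1,-6,0,0,0,1,-3,0,0,0]'; python3 to.py 572.8 215.3 69 -18.8; python3 - <<'E'
from h import *
q,_=capture("side");crop(q[:,:,::-1],270,205,120,100,6,"pics/k3.png")
E
```

```text
time: 21.8
tool_pos: [590.5, 209.9, 70.4]
tcp_rot: [3.132, 0.014, -0.327]
contact_force: [4.4, -0.8, -7.3]
grip_width: 50.0
time: 22.1
tool_pos: [581.0, 213.6, 73.1]
tcp_rot: [3.136, -0.001, -0.328]
contact_force: [7.7, -3.8, -7.9]
grip_width: 50.0
t 22.1 pos [581.  213.6  73.1] yaw -18.78 F [ 7.7 -3.8 -7.9] M [-0.63 -1.46 -0.07] w 50.0
first-shift tool: -8.3 1.1 4.1  turn 0.02
```

View pics/k3.png

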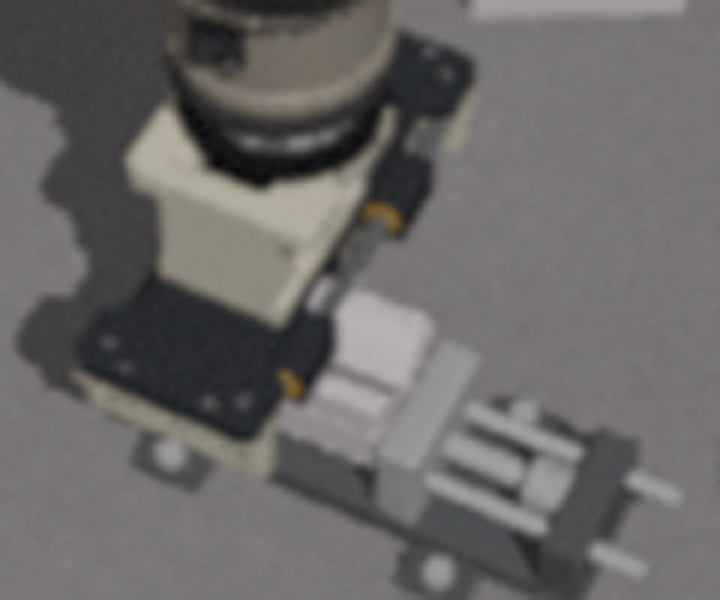

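The jaw is moving back and its rods stick out behind the post. I'll press further and pull z back down.

```bash
python3 -m jog '[1,-5,0,3,0,1,-5,0,3,0,1,-1,0,0,0]'; python3 to.py 573.2 215.3 69 -18.8
```

```text
time: 22.45
tool_pos: [578.3, 215.8, 71.6]
tcp_rot: [-3.14, -0.021, -0.329]
contact_force: [7.5, -3.6, -6.8]
grip_width: 49.9
t 22.45 pos [578.3 215.8  71.6] yaw -18.83 F [ 7.5 -3.6 -6.8] M [-0.63 -1.44 -0.18] w 49.9
first-shift tool: -4.7 2.1 2.6  turn -0.03
```

```bash
python3 -m jog '[1,-7,1,1,0,1,-5,1,1,0]'; python3 -m jog '[1,-4,0,0,0,1,-2,0,0,0]'; python3 to.py 573.2 215.3 69 -18.8; python3 - <<'E'
from h import *
q,_=capture("side");crop(q[:,:,::-1],270,205,120,100,6,"pics/k4.png")
E
```

```text
time: 22.65
tool_pos: [572.9, 217.3, 72.4]
tcp_rot: [-3.133, -0.037, -0.331]
contact_force: [9.1, -2.0, -7.8]
grip_width: 50.0
time: 22.85
tool_pos: [572.2, 218.1, 74.5]
tcp_rot: [-3.129, -0.05, -0.331]
contact_force: [9.0, -5.0, -8.0]
grip_width: 49.8
t 22.85 pos [572.2 218.1  74.5] yaw -18.98 F [ 9. -5. -8.] M [-0.71 -1.54 -0.21] w 49.8
first-shift tool: 1.8 2.3 5.5  turn -0.18
```

View pics/k4.png

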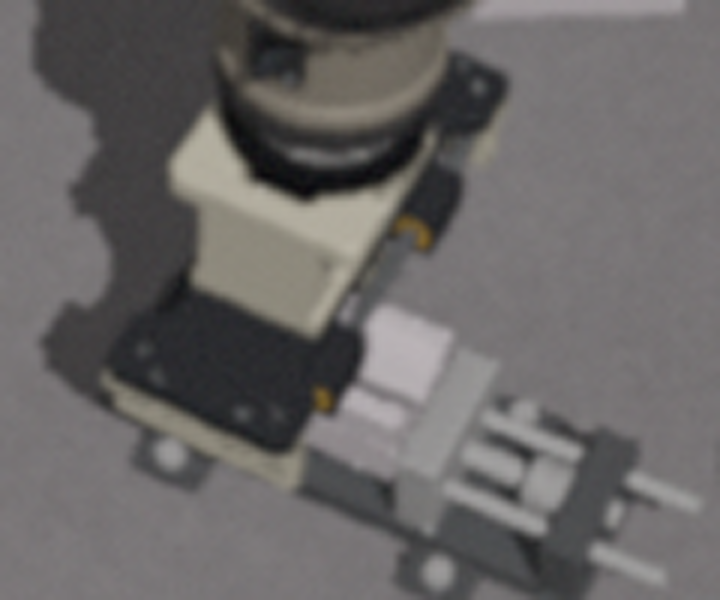

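The jaw is about 20 mm back, with the block's front end about 8 mm clear of the stop face. I'll lower it while holding x.

```bash
python3 -m jog '[1,-2,1,7,0,1,-2,1,6,0]'; python3 -m jog '[1,-2,0,6,0,1,-2,0,5,0]'; python3 to.py 573.2 215.3 50 -18.8
```

```text
time: 23.1
tool_pos: [575.4, 217.2, 65.7]
tcp_rot: [-3.121, -0.066, -0.333]
contact_force: [8.2, -3.7, -3.7]
grip_width: 49.6
time: 23.3
tool_pos: [578.3, 218.1, 58.1]
tcp_rot: [-3.114, -0.079, -0.335]
contact_force: [8.3, -3.5, -2.8]
grip_width: 50.0
t 23.3 pos [578.3 218.1  58.1] yaw -19.17 F [ 8.3 -3.5 -2.8] M [-0.35 -1.02 -0.14] w 50.0
first-shift tool: -3.9 4.3 8.1  turn -0.37
```

```bash
python3 -m jog '[1,-6,2,2,0.3,1,-5,1,2,0]'; python3 to.py 573.2 215.3 50 -18.8;python3 - <<'E'
from h import *
q,_=capture("side");crop(q[:,:,::-1],270,205,120,100,6,"pics/k5.png")
E
```

```text
time: 23.5
tool_pos: [574.0, 218.8, 56.9]
tcp_rot: [-3.106, -0.094, -0.341]
contact_force: [9.5, -4.2, -1.4]
grip_width: 49.7
t 23.5 pos [574.  218.8  56.9] yaw -19.56 F [ 9.5 -4.2 -1.4] M [-0.56 -1.07  0.  ] w 49.7
first-shift tool: 0.4 3.6 6.9  turn -0.76
```

View pics/k5.png

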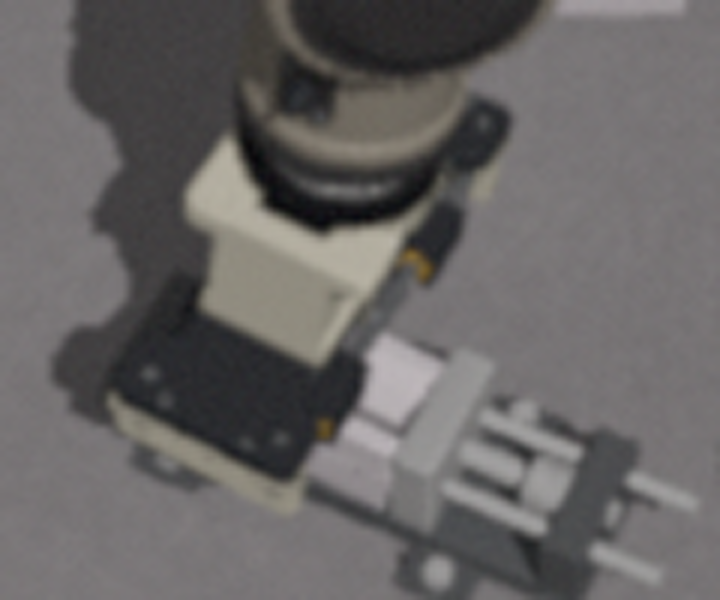

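```bash
python3 -m jog '[1,-3,2,6,0,1,-2,0,5,0]'; python3 to.py 573.2 215.3 50 -18.8; python3 -m jog '[1,-3,1,4,0,1,0,0,4,0]'; python3 to.py 573.2 215.3 50 -18.8
```

```text
time: 23.75
tool_pos: [575.7, 218.3, 50.4]
tcp_rot: [-3.099, -0.109, -0.341]
contact_force: [-3.3, -8.8, 24.7]
grip_width: 49.7
t 23.75 pos [575.7 218.3  50.4] yaw -19.56 F [-3.3 -8.8 24.7] M [-2.21  0.85 -0.24] w 49.7
first-shift tool: -1.4 3.6 0.4  turn -0.76
time: 23.95
tool_pos: [576.7, 218.1, 50.3]
tcp_rot: [-3.095, -0.118, -0.341]
contact_force: [-8.3, -3.9, 20.5]
grip_width: 50.0
t 23.95 pos [576.7 218.1  50.3] yaw -19.55 F [-8.3 -3.9 20.5] M [-1.26  1.53 -0.09] w 50.0
first-shift tool: -2.4 3.8 0.3  turn -0.75
```

On the bed at the expected height (TCP 50, contact 20 N), but offset about 4 mm towards clamp +y. I'll unload slightly, nudge sideways and look.

```bash
python3 -m jog '[1,0,4,-1,0,1,0,3,0,0]'; python3 to.py 574.6 214.6 50 -18.8;python3 - <<'E'
from h import *
q,_=capture("side");crop(q[:,:,::-1],270,205,120,100,6,"pics/k6.png")
E
```

```text
time: 24.15
tool_pos: [578.5, 212.1, 55.2]
tcp_rot: [-3.088, -0.129, -0.341]
contact_force: [3.1, 4.4, -6.6]
grip_width: 49.6
t 24.15 pos [578.5 212.1  55.2] yaw -19.57 F [ 3.1  4.4 -6.6] M [ 0.93 -0.03  0.23] w 49.6
first-shift tool: -4.5 -1.0 5.2  turn -0.77
```

View pics/k6.png

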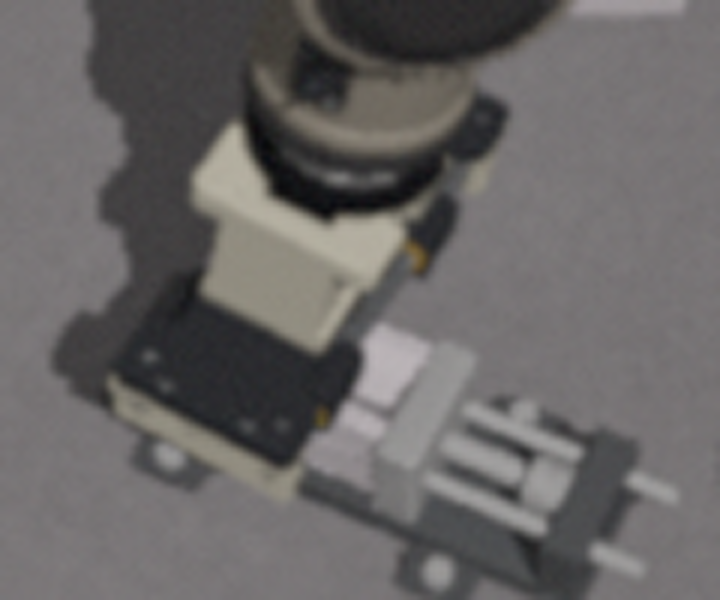

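```bash
python3 -m jog '[1,-3,0,5,0,1,-2,0,3,0]'; python3 to.py 574.6 214.6 50 -18.8
```

```text
time: 24.4
tool_pos: [578.8, 212.9, 50.5]
tcp_rot: [-3.084, -0.139, -0.342]
contact_force: [-1.7, -7.7, 16.3]
grip_width: 49.8
t 24.4 pos [578.8 212.9  50.5] yaw -19.62 F [-1.7 -7.7 16.3] M [-1.69  0.59 -0.3 ] w 49.8
first-shift tool: -4.5 -0.2 0.5  turn -0.82
```

Down on the bed and centred. Releasing.

```bash
python3 -m jog '[0.3,0,0,-1,0,0.3,0,0,0,0,0.3,0,0,0,0]'; python3 to.py 579 213 50 -18.8; python3 - <<'E'
from h import *
q,_=capture("side");crop(q[:,:,::-1],270,205,120,100,6,"pics/k7.png")
E
```

```text
time: 24.7
tool_pos: [578.8, 213.4, 53.8]
tcp_rot: [-3.082, -0.14, -0.343]
contact_force: [-0.7, -0.4, -0.2]
grip_width: 63.6
t 24.7 pos [578.8 213.4  53.8] yaw -19.65 F [-0.7 -0.4 -0.2] M [ 0.04  0.15 -0.  ] w 63.6
first-shift tool: 0.3 0.3 3.8  turn -0.85
```

View pics/k7.png

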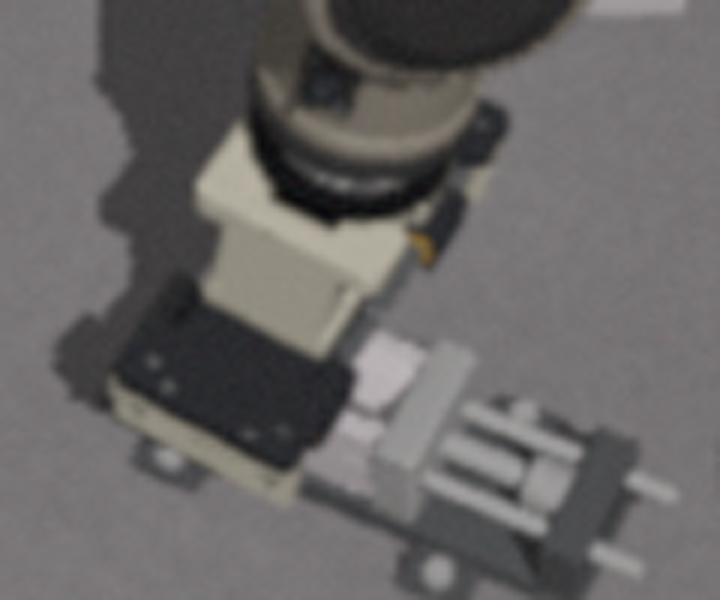

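```bash
python3 -m jog '[0.05,0,0,0,0,0.05,0,0,0,0,0.05,0,0,-12,0,0.05,0,0,-15,0,0.05,0,0,-25,0]'; python3 -m jog '[0,0,0,-40,0,0,0,0,-40,0,0,0,0,-40,0,0,0,0,0,0]'; python3 - <<'E'
from h import *
q,_=capture("side");crop(q[:,:,::-1],270,205,120,100,6,"pics/k8.png")
p,_=capture("top");cv2.imwrite("pics/k9.png",p[:,:,::-1])
E
```

```text
time: 25.25
tool_pos: [568.3, 212.9, 104.6]
tcp_rot: [-3.086, -0.134, -0.342]
contact_force: [0.4, -0.5, 0.3]
grip_width: 86.7
time: 25.65
tool_pos: [550.4, 212.4, 236.5]
tcp_rot: [-3.081, -0.141, -0.342]
contact_force: [-0.5, 0.1, 0.1]
grip_width: 91.8
```

View pics/k8.png

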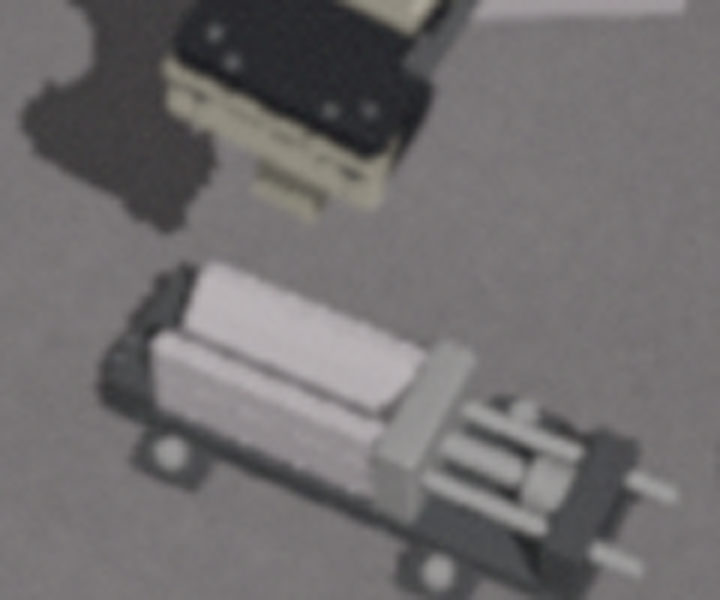

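View pics/k9.png

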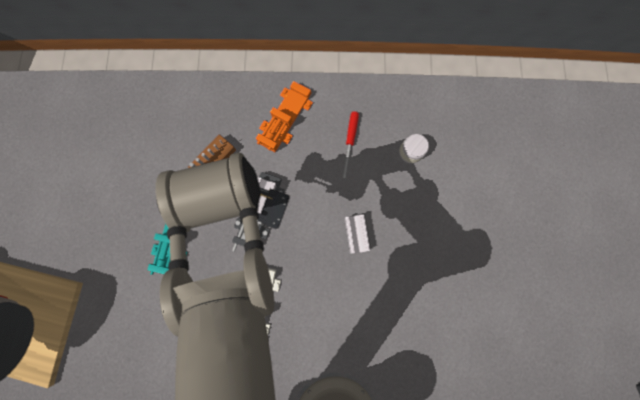

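The block sits groove up between the stop and the jaw. I'll move the arm aside and check with numbers.

```bash
python3 -m jog '[0,0,40,-10,0,0,0,40,-10,0,0,0,40,-10,0,0,0,40,0,0,0,0,40,0,0]'>/dev/null; python3 -m jog '[0,0,40,0,0,0,0,40,0,0,0,0,40,0,0,0,0,20,0,0,0,0,0,0,0]'|head -3; python3 - <<'E'
from h import *
seat=np.array([579.4,213.]);a=np.radians(-18.8);ux=np.array([np.cos(a),np.sin(a)]);uy=np.array([-ux[1],ux[0]])
for n in("top","side"):
    p,d=capture(n);P=cloud(n,d).reshape(-1,3);L=np.c_[(P[:,:2]-seat)@ux,(P[:,:2]-seat)@uy,P[:,2]]
    cv2.imwrite(f"pics/z_{n}.png",p[:,:,::-1])
    v=(d.ravel()>0)&(abs(L[:,0])<42)&(abs(L[:,1])<32)&(L[:,2]>49)&(L[:,2]<62); Q=L[v]
    print(n,v.sum(),"y range",np.percentile(Q[:,1],[1,99]).round(1))
    for s in(-1,1):
        k=(Q[:,1]*s>10)
        A=np.c_[Q[k][:,0],np.ones(k.sum())];print(" rail",s,"slope,z0",np.linalg.lstsq(A,Q[k][:,2],rcond=None)[0].round(3), "n",k.sum())
    # clamp bed lateral extents for reference and jaw
    j=(d.ravel()>0)&(L[:,2]>57)&(L[:,2]<66)&(L[:,0]<-44)&(L[:,0]>-80)&(abs(L[:,1])<40);print(" jaw x,y",np.percentile(L[j][:,0],[2,98]).round(1),np.percentile(L[j][:,1],[2,98]).round(1))
    r=cv2.minAreaRect(P[(d.ravel()>0)&(L[:,2]>48)&(L[:,2]<58)&(L[:,0]>-44)&(L[:,0]<60)&(abs(L[:,1])<40)][:,:2].astype(np.float32));print(r)
    t=(d.ravel()>0)&(P[:,2]>20)&(P[:,2]<50)&(abs(P[:,0]-485)<70)&(abs(P[:,1]+53)<45);print(" twin",cv2.minAreaRect(P[t][:,:2].astype(np.float32)))
    if n=="top":crop(p[:,:,::-1],215,160,90,95,6,"pics/z1.png")
    else:crop(p[:,:,::-1],270,225,120,90,6,"pics/z2.png")
E
```

```text
time: 26.75
tool_pos: [421.9, -118.5, 232.1]
tcp_rot: [-3.089, -0.113, -0.339]
top 416 y range [-25.5  24.4]
 rail -1 slope,z0 [-7.0000e-03  5.5855e+01] n 174
 rail 1 slope,z0 [6.0000e-03 5.7507e+01] n 178
 jaw x,y [-67.2 -45.4] [-29.8  27.5]
((582.603759765625, 211.35336303710938), (50.36144256591797, 95.10298156738281), 71.04348754882812)
 twin ((485.58746337890625, -53.39253234863281), (100.30671691894531, 50.57107925415039), 8.92397403717041)
side 437 y range [-25.4  26.2]
 rail -1 slope,z0 [-4.0000e-03  5.3802e+01] n 201
 rail 1 slope,z0 [-0.    55.289] n 204
 jaw x,y [-66.6 -46.6] [-27.8  29.1]
((583.1989135742188, 212.40696716308594), (54.250186920166016, 95.28825378417969), 71.42683410644531)
 twin ((486.4107971191406, -52.03372573852539), (100.60212707519531, 54.34218215942383), 9.028702735900879)
```

View pics/z1.png

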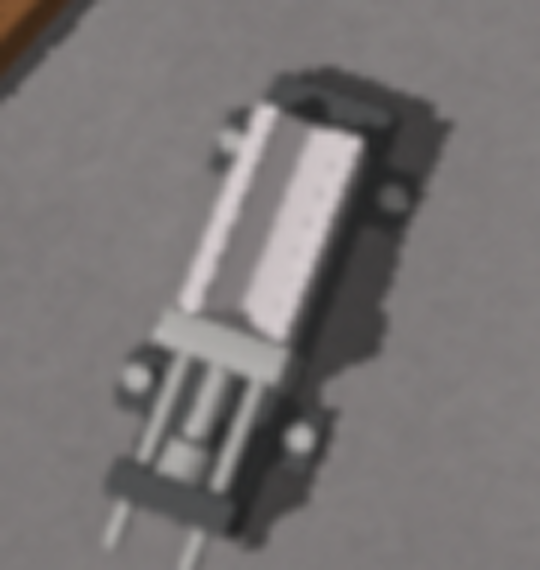

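View pics/z2.png

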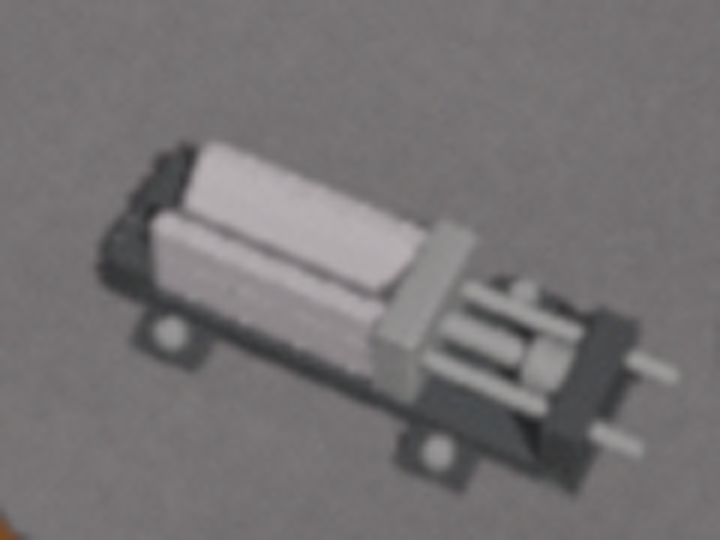

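Everything looks in place: in line, jaw about 12 mm back, twin unmoved. The two rails differ by about 1.6 mm in height, so I'll check for a roll using only the rail tops and the jaw top as reference.

```bash
python3 - <<'E'
from h import *
seat=np.array([579.4,213.]);a=np.radians(-18.8);ux=np.array([np.cos(a),np.sin(a)]);uy=np.array([-ux[1],ux[0]])
for n in("top","side"):
  V=[]
  for i in range(3):
    p,d=capture(n);P=cloud(n,d).reshape(-1,3);L=np.c_[(P[:,:2]-seat)@ux,(P[:,:2]-seat)@uy,P[:,2]];V.append(L[d.ravel()>0])
  L=np.vstack(V)
  for nm,x0,x1 in(("block",-40,42),("jaw",-64,-53)):
    for s in(-1,1):
      k=(L[:,0]>x0)&(L[:,0]<x1)&(L[:,1]*s>17.5)&(L[:,1]*s<23.5)&(L[:,2]>45);print(n,nm,s,k.sum(),np.median(L[k][:,2]).round(2),L[k][:,2].std().round(2))
E
```

```text
top block -1 203 56.86 1.82
top block 1 195 59.06 1.85
top jaw -1 30 61.85 1.85
top jaw 1 29 62.21 1.86
side block -1 203 55.43 1.62
side block 1 239 56.92 2.0
side jaw -1 29 59.64 1.13
side jaw 1 27 59.29 1.66
```

The roll is real. The +y rail is about 2 mm higher (~0.045 rad) while the jaw top reads level, so the block is pinched slightly rolled. That is inside the limit but too close, so I'll close the fingers and press that rail down gently.

```bash
python3 to.py 585 232 130 -18.8; python3 -m jog '[1,10,-40,0,0,1,10,-40,0,0,1,10,-40,0,0,1,10,-40,0,0,1,10,-40,0,0]'>/dev/null; python3 -m jog '[1,5,-40,0,0,1,5,-35,0,0,1,0,-20,0,0,1,0,0,0,0,1,0,0,0,0]'>/dev/null; python3 to.py 585 232 130 -18.8
```

```text
t 27.15 pos [ 423.5 -115.9  233.3] yaw -19.09 F [-0.2 -0.1 -0.7] M [ 0.04  0.09 -0.02] w 92.0
first-shift tool: 38.8 -381.5 103.3  turn -0.29
t 28.15 pos [579.9 160.6 255.7] yaw -18.72 F [-1.3  0.5  0.7] M [ 0.    0.07 -0.  ] w 16.3
first-shift tool: -18.1 -69.3 125.7  turn 0.08
```

```bash
python3 -m jog '[1,-10,-30,25,0,1,-10,-25,25,0,1,-5,-8,30,0,1,0,0,25,0,1,0,0,0,0]'>/dev/null; python3 -m jog '[1,0,0,0,0,1,0,0,0,0]'>/dev/null; python3 to.py 585 232 100 -18.8
```

```text
t 28.85 pos [589.9 225.4 152.3] yaw -19.05 F [-0.2  0.4  0.5] M [ 0.08  0.08 -0.09] w 0.6
first-shift tool: -6.8 -4.6 52.3  turn -0.25
```

```bash
python3 -m jog '[1,-6,-3,20,0,1,-5,0,20,0,1,0,0,10,0,1,0,0,0,0,1,0,0,0,0]'>/dev/null; python3 to.py 585 232 90 -18.8;python3 - <<'E'
from h import *
q,_=capture("side");print(get_obs()["tcp_rot"]);crop(q[:,:,::-1],270,205,120,100,6,"pics/m1.png")
E
```

```text
t 29.35 pos [591.9 230.9 109.5] yaw -19.3 F [-0.5  0.2  0.8] M [ 0.09  0.06 -0.02] w 0.8
first-shift tool: -6.9 1.2 19.5  turn -0.5
[-3.08074976 -0.13377694 -0.33685839]
```

View pics/m1.png

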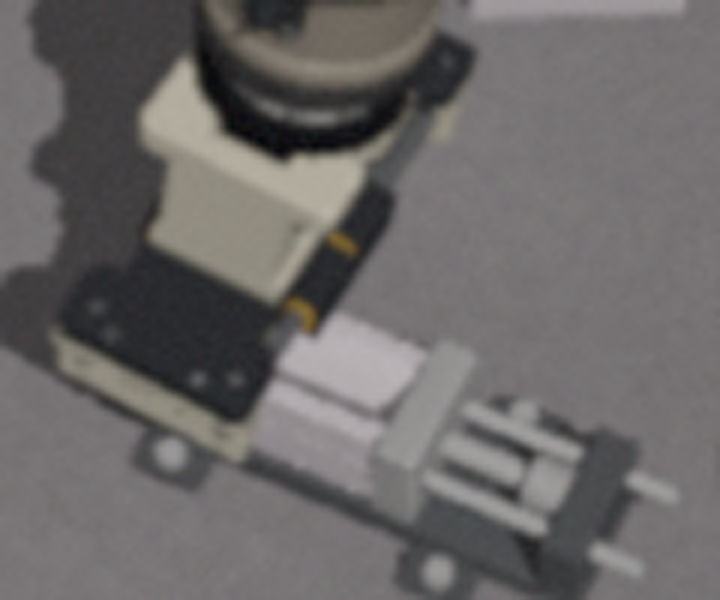

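```bash
python3 -m jog '[1,-4,0,10,0,1,-3,0,8,0,1,0,0,0,0]'; python3 -m jog '[1,0,0,4,0,1,0,0,0,0]'; python3 -m jog '[1,0,0,4,0,1,0,0,0,0]'
```

```text
time: 29.7
tool_pos: [588.8, 233.6, 91.6]
tcp_rot: [-3.079, -0.137, -0.338]
contact_force: [0.4, 0.3, -0.6]
grip_width: 0.6
time: 29.9
tool_pos: [589.2, 233.8, 87.0]
tcp_rot: [-3.079, -0.136, -0.337]
contact_force: [-0.1, -0.5, 0.1]
grip_width: 0.3
time: 30.1
tool_pos: [590.3, 234.1, 83.1]
tcp_rot: [-3.078, -0.137, -0.337]
contact_force: [-0.6, -0.3, 0.2]
grip_width: 0.5
```

```bash
python3 -m jog '[1,-1,4,2,0,1,0,0,0,0]'; python3 -m jog '[1,0,0,3,0]'; python3 -m jog '[1,0,0,3,0]'
```

```text
time: 30.3
tool_pos: [589.2, 230.9, 81.5]
tcp_rot: [-3.077, -0.139, -0.337]
contact_force: [0.0, -0.9, 1.0]
grip_width: 0.6
time: 30.4
tool_pos: [589.6, 231.0, 80.3]
tcp_rot: [-3.076, -0.14, -0.338]
contact_force: [-14.0, -2.7, 34.2]
grip_width: 0.5
time: 30.5
tool_pos: [589.6, 231.1, 80.4]
tcp_rot: [-3.076, -0.14, -0.337]
contact_force: [-15.6, -2.8, 32.2]
grip_width: 0.7
```

Pressed with 34 N and the tips stopped at z≈55, which is the flat height. Backing off and re-measuring.

```bash
python3 -m jog '[1,0,0,-5,0,1,0,0,-20,0,1,0,0,-40,0,1,0,0,-40,0,1,0,20,-30,0]'; python3 -m jog '[1,0,40,0,0,1,0,40,0,0,1,0,40,0,0,1,0,40,0,0,1,0,40,0,0]'>/dev/null; python3 -m jog '[1,0,40,0,0,1,0,40,0,0,1,0,40,0,0,1,0,20,0,0,1,0,0,0,0]'|head -3
python3 - <<'E'
from h import *
seat=np.array([579.4,213.]);a=np.radians(-18.8);ux=np.array([np.cos(a),np.sin(a)]);uy=np.array([-ux[1],ux[0]])
for n in("top","side"):
  V=[]
  for i in range(5):
    p,d=capture(n);P=cloud(n,d).reshape(-1,3);L=np.c_[(P[:,:2]-seat)@ux,(P[:,:2]-seat)@uy,P[:,2]];V.append(L[d.ravel()>0])
  L=np.vstack(V)
  for nm,x0,x1 in(("block",-40,42),("jaw",-64,-53)):
    for s in(-1,1):
      k=(L[:,0]>x0)&(L[:,0]<x1)&(L[:,1]*s>18.5)&(L[:,1]*s<23)&(L[:,2]>45);print(n,nm,s,k.sum(),np.median(L[k][:,2]).round(2),L[k][:,2].std().round(2))
  k=(abs(L[:,0])<42)&(abs(L[:,1])<32)&(L[:,2]>49)&(L[:,2]<64);print(" y range",np.percentile(L[k][:,1],[1,99]).round(1))
  crop(p[:,:,::-1],*( (215,160,90,95) if n=="top" else (270,225,120,90)),6,f"pics/y_{n}.png")
# twin as depth reference
  P=V and None
E
```

```text
time: 31.0
tool_pos: [559.2, 209.6, 211.8]
tcp_rot: [-3.083, -0.13, -0.335]
contact_force: [-0.1, -1.0, -0.1]
grip_width: 0.6
time: 32.0
tool_pos: [445.0, -124.2, 195.1]
tcp_rot: [-3.08, -0.139, -0.334]
top block -1 254 56.94 1.69
top block 1 251 56.81 1.79
top jaw -1 36 61.96 1.99
top jaw 1 39 62.01 1.87
 y range [-24.1  25.9]
side block -1 251 54.96 1.61
side block 1 283 54.85 1.58
side jaw -1 35 59.81 1.59
side jaw 1 39 59.92 1.57
 y range [-23.5  27.4]
```

View pics/y_top.png

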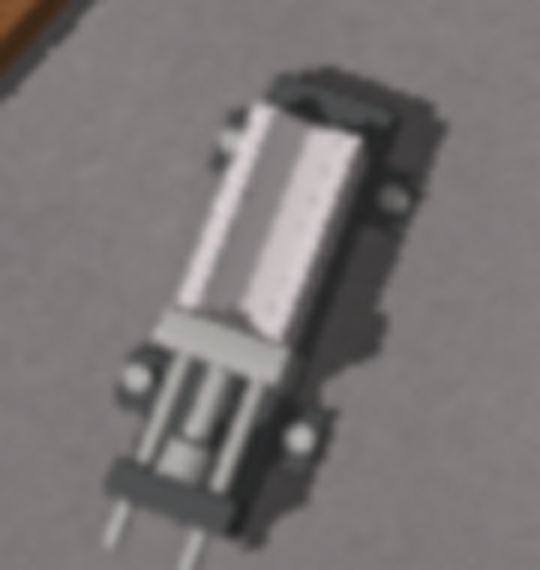

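View pics/y_side.png

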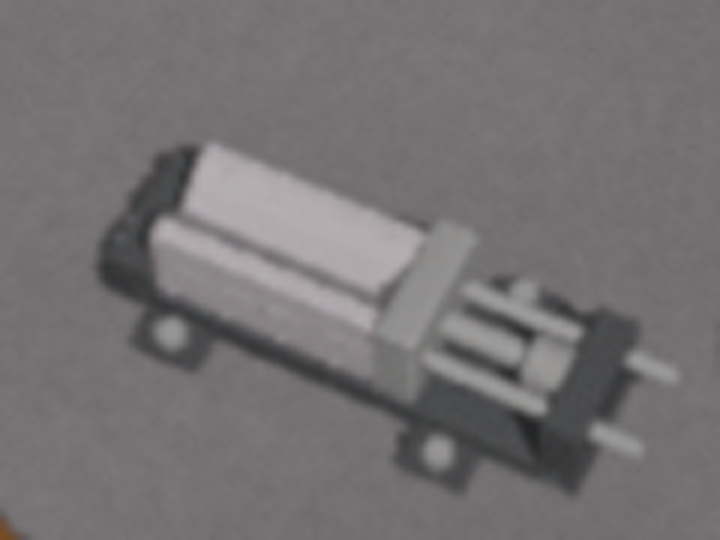

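Both rails now read level within 0.15 mm, 5 mm below the jaw top as expected. The block is centred within about 2 mm, seated on the stop with the jaw against it. Handing in.

```bash
python3 -c "
from plant import *
o=get_obs();print(o['time'],o['contact_force'],o['dq'].round(3));print(close_job())"
```

```text
32.5 [-0.73921884  0.69736817  0.29628487] [-0.007  0.     0.     0.    -0.001 -0.001]
the job is handed in; nothing more can be done
None
```

The V-block is turned over and loaded in the dark clamp, groove up, with the jaw holding it against the fixed stop. I handed the job in at 32.5 s.

- **How it was done:** The tool only points down, so I gripped the block by one end and let it swing to hang, stood it on that end, then tipped it over onto its plain face. I carried it to the clamp, pressed the jaw back about 20 mm, lowered it onto the bed and released it.
- **Check that failed, then mended:** After release the block was pinched about 0.045 rad rolled in the clamp. I pressed the high rail down with closed fingers (about 34 N).
- **Last checks:**
  - **Flat:** both rails are level within 0.15 mm, and the block top is 5 mm below the jaw top, as it should be.
  - **Centred and in line:** it is within about 2 mm of centre across the bed. Alignment, measured before that last press, was within about 0.5°.
  - **Clamped:** the jaw was about 12 mm back before the press and looks the same after it. I saw no gap at the stop.
  - **Twin:** it had not moved (within about 1 mm) when measured before the press.
  - **Bystanders:** I did not measure the tin and screwdriver again. They looked in place in the last full overhead view, which was also before the press.
- **Limits of the checks:** The two cameras disagree by about 2 mm. I could not measure the jaw's force on the block directly. The tool had tilted about 0.13 rad by the end.

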